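# Turn hex bars groove up and brush marking fluid on them

### The arm

A 6-joint arm with a two-finger parallel gripper is mounted at the origin on a cart in front of the work surface, level with it; the furniture and walls round the work are solid. World frame = base frame: x ahead of the robot, y to its left, z up, the work surface at z = 0. Lengths are in m, angles in degrees, forces in N, time in s.
With the tool pointing down it reaches from about 0.35 to 0.875 m from the base axis. Payload 4.2 kg.
Tool frame: the origin (TCP) lies at the very end of the fingers, on their centre line; the grasp point (between the pads) lies 19 mm behind it; z points along the fingers, y is the line along which they close (so a half turn about z gives the same grasp; the last joint's range is limited). The gripper opens to 87 mm and grips with 3 to 60 N. Pads are 19 mm wide; open, the fingers measure 117 mm over their backs; the gripper's body (75 mm by 190 mm) begins 51 mm behind the grasp point.
Start: joints at [-49.813, 22.042, 0.453, 0, -68.411, -14.817], TCP at [0.268, -0.565, 0.223] pointing down, gripper open.
Joint ranges: [-179.83, 179.83], [-69.29, 118.12], [-61.27, 80.66], [-181.25, 117.63], [-171.15, -9.14], [-177.46, 177.46]. Speed limits (degrees/s): [159.86, 159.86, 180, 180, 180, 180].

### API

Orientations are given as [roll, pitch, yaw] about the fixed x, y, z axes, in that order (R = Rz(yaw) Ry(pitch) Rx(roll)).
In Python, from cell import manip, viewer gives the robot as it stands. The module is installed in compiled form; this text tells all that it offers.
- The arm moves only by the tool apply_moves, never from a script. Its arguments are lists of equal length, an entry for each row: "fingers": the closure in counts, from 0 (fully open) to 255 (shut); "xyz": the shift along the tool's x, y, z in units of 40 mm (1.0 is 40 mm), a list of three; "turn": the turn about the tool's z in degrees. In form: {"fingers": [fingers, ...], "xyz": [[dx, dy, dz], ...], "turn": [turn, ...]}. A call has 1 to 10 rows; each row is the pose to reach, as a shift and turn from the pose commanded when the call began, along the tool's axes at that moment; what a row does not reach only later rows make up. A row lasts 1/10 s, in which the tool goes at most 50 mm and 8.59 degrees, less where a joint would pass 70% of its speed; a pose out of reach is approached as far as the arm can. A call with a gripper value outside its range is refused whole. The fingers move at their own pace and stop on an object; "grip_force" is the grip in N (left out, the last holds). Time passes only in rows, so rows that repeat a pose let the fingers close. It gives the time, the measured TCP pose, the force, the opening and the grip force at its end, in the units of the state.
- manip.get_state(): the state, without advancing time (a new reading comes with each control period).
- viewer.snapshot(name): name is "side" or "top"; returns the picture (384x512x3 uint8, red, green, blue); there is no depth.
- viewer.camera_model(name): a dict with "fx", "fy", "cx", "cy" (pixels), "R" (3x3) and "t" (3): a world point X has camera coordinates R X + t. Camera axes: x right, y down, z forward; pixel columns grow to the right and rows downward; lengths in m; the calibration is good to about 2 mm. A picture is of the moment at which its call begins. camera_model takes no time and is no camera call.
- manip.job_done(): hands the job in; it is judged then, once.
The state is a dict: "clock": time; "q": joint angles; "joint_vel": joint speeds; "effort": joint torques, N m; "tool_pos": TCP position; "tool_rot": TCP orientation; "ft_force": force on the tool from outside, world axes, zero at the start; "ft_torque": the same for the moment, N m; "opening": finger opening in m; "gripper_force": force on a finger pad.
Only numpy, scipy, OpenCV 4.12 (cv2) and the standard library are available. Lean on these libraries where they do the work, as an engineer would, in place of code of your own. Each camera call takes 0.05 s, during which the arm holds its last target. There are 200 camera calls.

### The job

Get the hexagonal bars on the rubber-topped board ready for marking out (two or three lie there): first roll each one until its grooved flat faces up, lying flat on the board. Then press the dispenser's pump cap all the way down and let it spring back, dip the brush's bristles well into the pot, and touch the brush tip to the middle of each bar's grooved flat, from the longest bar to the shortest. Finally hang the brush upright by its collar in its fork, leave the bars groove up on the board, and do not disturb the step block, V-block or T-nut.

Things in the scene. Friction and masses are not known exactly. Their poses are not given: they have to be found in the camera images.
- bar_long: hexagonal metal bar 120 mm long, 26 mm across flats (sides 15 mm), 0.09 to 0.27 kg, in a lane of the board; one flat has a dark groove along it, five are plain. Origin at its centre, x along the bar, z out through the grooved flat. Pushed level near its top, across its length, it tips onto the next flat and moves on 15 mm. May be absent
- bar_long_mark (a point): middle of the groove on the long bar's grooved flat (13 mm from the bar's centre)
- bar_mid: hexagonal metal bar 100 mm long, 26 mm across flats (sides 15 mm), 0.09 to 0.27 kg, in a lane of the board; one flat has a dark groove along it, five are plain. Origin at its centre, x along the bar, z out through the grooved flat. Pushed level near its top, across its length, it tips onto the next flat and moves on 15 mm. May be absent
- bar_mid_mark (a point): middle of the groove on the mid bar's grooved flat (13 mm from the bar's centre)
- bar_short: hexagonal metal bar 80 mm long, 26 mm across flats (sides 15 mm), 0.09 to 0.27 kg, in a lane of the board; one flat has a dark groove along it, five are plain. Origin at its centre, x along the bar, z out through the grooved flat. Pushed level near its top, across its length, it tips onto the next flat and moves on 15 mm. May be absent
- bar_short_mark (a point): middle of the groove on the short bar's grooved flat (13 mm from the bar's centre)
- board: fixed plywood board 244 x 454 mm across the right-hand drawer with a grippy black rubber mat (surface at z = 0.100 m); a wooden rim 8 mm wide and two slats 24 mm wide, all 16 mm above the mat, make three lanes 130 mm wide in y (centres at its own y = -154, 0 and 154 mm) and 226 mm long in x. Origin at the centre of its underside
- dispenser: fixed pump dispenser in the left-hand drawer, steel foot 84 x 218 x 6 mm: aluminium canister (66 mm wide) at its own y = +60 mm with a sprung cap on top, open steel pot at its own y = -65 mm, and a thin pipe from canister to pot (top at 86 mm, ending over the pot's rim, 5 mm inside the mouth). Origin under the foot's centre, z up
- pump (a joint): sprung pump cap: 0 up, 0.010 m fully down (about 3 N to start, 9 N fully down, then a hard stop); springs back by itself
- pump_top (a point): centre of the flat top of the black round pump cap (34 mm wide), about 158 mm above the drawer floor when up; press straight down here
- pot_rim (a point): centre of the open pot's mouth, 58 mm above the drawer floor; the pot is 58 mm wide inside and 48 mm deep
- stand: fixed steel stand for the brush in the left-hand drawer, foot 80 x 70 mm, 85 mm high: two level prongs 10 mm wide and 26 mm apart, open towards its own -x, with an upright plate behind them (plate face 26 mm to +x of the point fork). Origin under the centre of the foot
- fork (a point): point midway between the stand's prongs, level with their top (85 mm up); the brush's collar rests centred on it
- brush: brush hanging by its collar in the fork: round wooden handle 18 mm wide from 5 to 65 mm above the collar's underside, grey collar disc 42 mm wide and 5 mm thick, below it a 12 mm ferrule with stiff black bristles, 65 mm together; 0.06 kg. Origin at the centre of the collar's underside, z up along the handle; grip the handle from above
- brush_tip (a point): end of the bristles, 65 mm below the collar's underside on the brush's axis
- step_block: bystander: black stepped clamping block 28 x 60 x 36 mm; origin under its centre
- v_block: bystander: steel V-block 50 x 50 x 40 mm; origin under its centre
- t_nut: bystander: T-slot nut 28 x 28 x 18 mm; origin under its centre
Mind the look-alikes: they are no part of the job. Leave any green look-alike of the brush alone.

How it is judged (in metres and radians):
On the way, in this order (a step that is already met when the one before it is completed fails the run):
1. every bar lies flat with its grooved flat up (angle between each of bar_long, bar_mid, bar_short's own z axis and vertical below 0.15 rad and height (world z) of bar_long between 0.108 and 0.119 m and height (world z) of bar_mid between 0.108 and 0.119 m and height (world z) of bar_short between 0.108 and 0.119 m and linear speed of each of bar_long, bar_mid, bar_short below 0.05 m/s and contact force between each of bar_long, bar_mid, bar_short and the fingers below 0.05 N), for 0.3 s.
2. the pump cap is pressed all the way down (value of joint pump above 0.0085 m), for 0.1 s.
3. the pump cap has sprung back (value of joint pump below 0.002 m), for 0.1 s.
4. the brush's bristles are dipped at least 15 mm below the pot's rim (horizontal distance between brush_tip and pot_rim below 0.027 m and z of brush_tip in the frame of pot_rim below -0.015 m), for 0.2 s.
5. the brush tip touches the middle of the grooved flat of the long bar (distance between brush_tip and bar_long_mark below 0.015 m), for 0.1 s.
6. the brush tip touches the middle of the grooved flat of the mid bar (distance between brush_tip and bar_mid_mark below 0.015 m), for 0.1 s.
7. the brush tip touches the middle of the grooved flat of the short bar (distance between brush_tip and bar_short_mark below 0.015 m), for 0.1 s.
At the end, for the whole second after the job is handed in: every bar present lies flat on the board with its grooved flat up (within 0.15 rad), the brush hangs upright by its collar in the fork (within 12 mm and 0.12 rad), the pump cap is up, and everything is at rest (angle between each of bar_long, bar_mid, bar_short's own z axis and vertical below 0.15 rad and height (world z) of bar_long between 0.108 and 0.119 m and height (world z) of bar_mid between 0.108 and 0.119 m and height (world z) of bar_short between 0.108 and 0.119 m and world x of bar_long between 0.35 and 0.59 m and world y of bar_long between -0.435 and 0.005 m and world x of bar_mid between 0.35 and 0.59 m and world y of bar_mid between -0.435 and 0.005 m and world x of bar_short between 0.35 and 0.59 m and world y of bar_short between -0.435 and 0.005 m and horizontal distance between brush and fork below 0.012 m and z of brush in the frame of fork between -0.004 and 0.006 m and angle between brush's own z axis and vertical below 0.12 rad and value of joint pump below 0.002 m and linear speed of each of brush, bar_long, bar_mid, bar_short below 0.03 m/s); the robot touches nothing.
It fails at once if the step block is pushed more than 30 mm away (distance of step_block from where it was at the start of the episode above 0.03 m).
It fails at once if the v block is pushed more than 30 mm away (distance of v_block from where it was at the start of the episode above 0.03 m).
It fails at once if the t nut is pushed more than 30 mm away (distance of t_nut from where it was at the start of the episode above 0.03 m).
Of bar_long, bar_mid, bar_short only 2 to 3 are there at a start; the rules pass over those that are not, and their reading is None.
At some moment in a run one of bar_long, bar_mid, bar_short may be knocked a few centimetres aside while the robot is not near it.
Once in a run the grip may slacken for a moment while it holds something.
It also fails if it takes over 210 s, if anything falls off the work surface, if the arm or the gripper's body presses on something with over 40 N, if the wrist force passes 120 N, or if a joint passes its speed limit or range.

## Working session

There is one attempt and no reset: what is moved stays moved. The work goes in short steps, Python scripts to look and compute and a tool call to move; the robot and the scene stay as the last step left them, time stands still between calls to the robot, and variables do not carry over. Pictures are saved under pics/ and viewed, at most 14 in all, crops included, and the job is handed in when it is done.

Besides the shell and the picture viewer there is one more tool, called after "Emit:" as name([rows], argument=value, ...), one row to a line, values as JSON. apply_moves: Moves the arm, as the interface text tells. Its arguments: {"type":"object","properties":{"fingers":{"type":"array"},"xyz":{"type":"array"},"turn":{"type":"array"},"grip_force":{"type":"number"}},"required":["fingers","xyz","turn"]}

```bash
mkdir -p pics
python3 - <<'E'
from cell import manip, viewer
import cv2
for n in ("top","side"):
    im=viewer.snapshot(n); cv2.imwrite(f"pics/{n}0.png",cv2.resize(im[:,:,::-1],(800,600),interpolation=cv2.INTER_CUBIC)); cv2.imwrite(f"{n}_raw0.png",im[:,:,::-1])
    print(viewer.camera_model(n))
print(manip.get_state())
E
```

```text
{'fx': 448.5292306366553, 'fy': 448.5292306366553, 'cx': 258.51160372929905, 'cy': 190.11224072952615, 'R': array([[ 0.01221332, -0.99985356, -0.01198686],
       [-0.99314737, -0.01073623, -0.11637454],
       [ 0.11622881,  0.01332604, -0.99313306]]), 't': array([-0.00476369,  0.49352114,  1.48387198])}
{'fx': 361.68792833512487, 'fy': 361.68792833512487, 'cx': 252.87614237872, 'cy': 194.38777853153033, 'R': array([[-0.99811633,  0.05798506,  0.02003816],
       [ 0.02472449,  0.67911102, -0.73361906],
       [-0.05614708, -0.73174173, -0.67926545]]), 't': array([0.48684721, 0.06366498, 1.2139075 ])}
{'clock': 0.1, 'q': array([-4.98122167e+01,  2.20861079e+01,  3.90017239e-01, -2.48390182e-02,
       -6.84109815e+01, -1.48159545e+01]), 'joint_vel': array([ 0.04349297, -0.07100804,  0.13116109,  0.10166073, -0.02518958,
        0.03364676]), 'effort': array([-3.37798256e-04, -3.91690886e+01,  1.87934411e+01,  4.23194110e+00,
        1.34540006e-02, -7.69540634e-05]), 'tool_pos': array([ 0.26759687, -0.56424241,  0.22158929]), 'tool_rot': array([ 1.79890584e+02, -5.06838711e-03, -1.54637327e+02]), 'ft_force': array([ 1.29777007, -0.70965107,  0.16451089]), 'ft_torque': array([-0.02566161,  0.0385525 ,  0.04742155]), 'gripper_force': 0.0, 'opening': 0.08669680598073815}
```

View pics/top0.png

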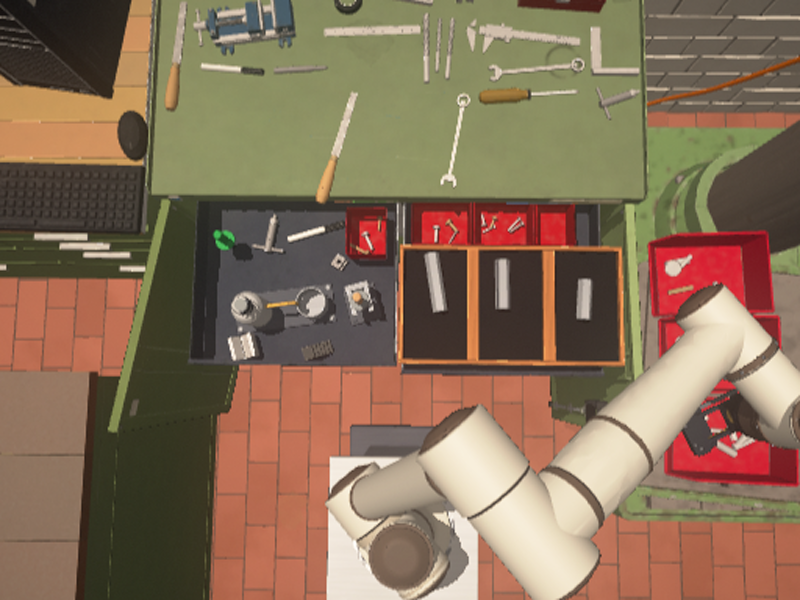

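View pics/side0.png

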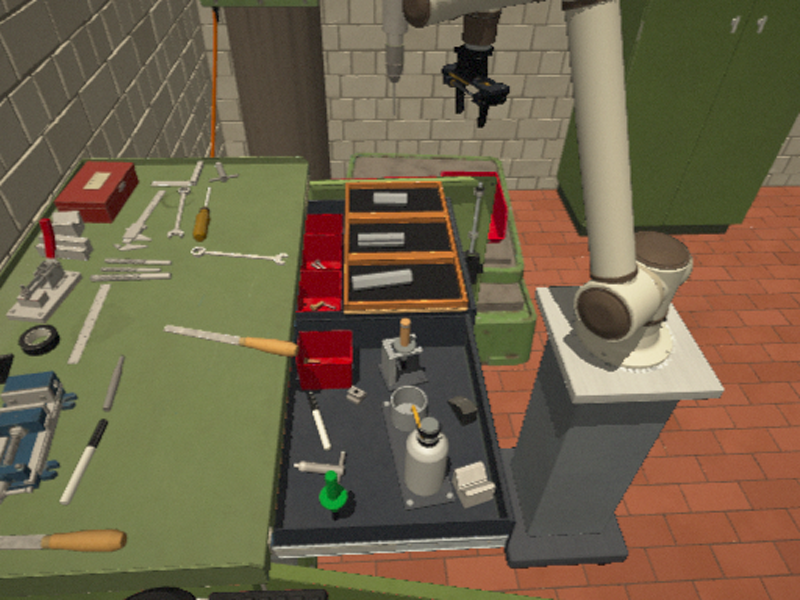

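The top view (800x600) shows three bars in the lanes: long (435,282), mid (502,284) and short (584,299). The canister is at (248,305), the pot at (313,302), the brush in its stand at (358,297), the green look-alike at (224,240), the V-block at (242,346), the step block at (318,350) and the T-nut at (339,262). The next step is enlarged crops to find the grooves.

Run:
```python
import cv2,numpy as np
t=cv2.imread("top_raw0.png"); s=cv2.imread("side_raw0.png")
a=cv2.resize(t[155:235,255:400],(800,441),interpolation=cv2.INTER_CUBIC)
b=cv2.resize(s[115:200,215:300],(600,600),interpolation=cv2.INTER_CUBIC)
cv2.imwrite("pics/c1.png",a); cv2.imwrite("pics/c2.png",b)
c=cv2.resize(t[125:235,120:260],(760,597),interpolation=cv2.INTER_CUBIC); cv2.imwrite("pics/c3.png",c)
```

```text
(no output)
```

View pics/c1.png

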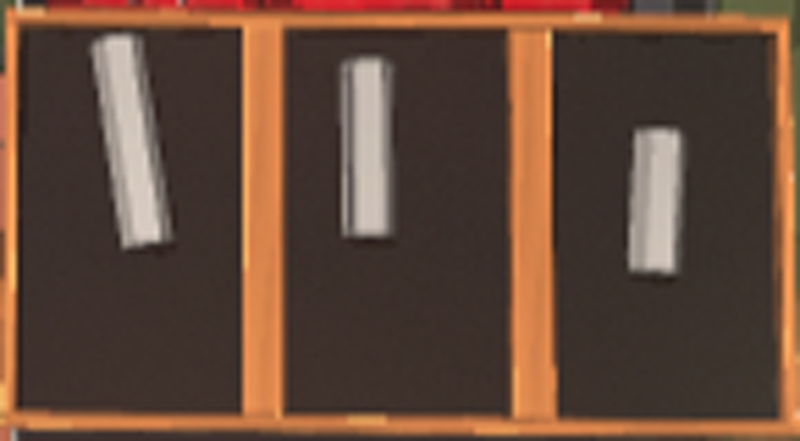

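View pics/c2.png

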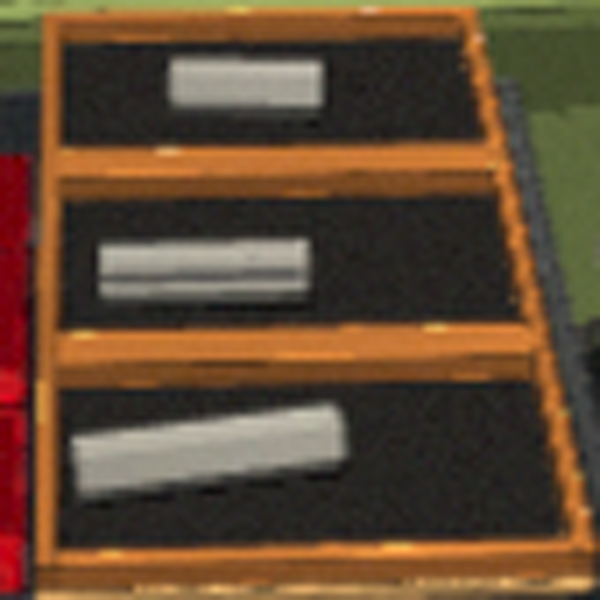

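View pics/c3.png

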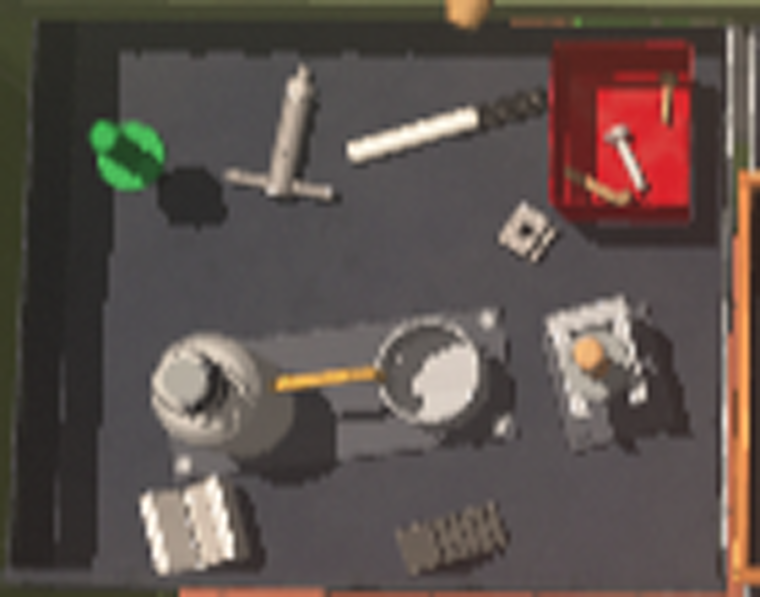

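```bash
cat > h.py <<'E'
import numpy as np, cv2
from cell import manip, viewer
def ray(n,uv):
    m=viewer.camera_model(n); R,t=m["R"],m["t"]
    d=R.T@np.array([(uv[0]-m["cx"])/m["fx"],(uv[1]-m["cy"])/m["fy"],1]); return -R.T@t,d/np.linalg.norm(d)
def onz(n,uv,z):
    c,d=ray(n,uv); return c+d*(z-c[2])/d[2]
def tri(a,b):
    A=np.zeros((3,3));v=np.zeros(3);L=[ray("top",a),ray("side",b)]
    for c,d in L:
        P=np.eye(3)-np.outer(d,d);A+=P;v+=P@c
    X=np.linalg.solve(A,v);return X,[np.linalg.norm((np.eye(3)-np.outer(d,d))@(X-c)) for c,d in L]
def proj(n,X):
    m=viewer.camera_model(n);p=np.atleast_2d(X)@m["R"].T+m["t"];return np.c_[p[:,0]/p[:,2]*m["fx"]+m["cx"],p[:,1]/p[:,2]*m["fy"]+m["cy"]]
def rect(n,im,z,xr=(.34,.60),yr=(-.45,.02),s=2000):
    # rectified view of plane z: rows = y (descending from yr[1]), cols = x
    W=int((xr[1]-xr[0])*s);H=int((yr[1]-yr[0])*s)
    xs,ys=np.meshgrid(xr[0]+np.arange(W)/s,yr[1]-np.arange(H)/s)
    p=proj(n,np.c_[xs.ravel(),ys.ravel(),np.full(xs.size,z)]).astype(np.float32).reshape(H,W,2)
    return cv2.remap(im,p[...,0],p[...,1],cv2.INTER_CUBIC)
LANE=[(-.125,.0),(-.275,-.155),(-.435,-.305)]
def bars(im_t,verbose=True):
    g=rect("top",im_t,.126); hsv=cv2.cvtColor(g,cv2.COLOR_BGR2HSV)
    mask=((hsv[...,2]>105)&(hsv[...,1]<70)).astype(np.uint8)
    out=[]
    n,l,st,_=cv2.connectedComponentsWithStats(mask)
    for i in range(1,n):
        if st[i,4]>4000:
            pts=np.argwhere(l==i)[:,::-1].astype(np.float32)
            (cx,cy),(w,h),a=cv2.minAreaRect(pts)
            if w<h: w,h,a=h,w,a-90
            a=(-a+90)%180-90
            out.append((.34+cx/2000,.02-cy/2000,w/2,h/2,a))
    return sorted(out,key=lambda b:-b[1])
def profile(n,im,b,z=.126,half=.024):
    x,y,L,_,a=b; a=np.radians(a); u=np.array([np.cos(a),np.sin(a)]);v=np.array([-u[1],u[0]])
    ss=np.linspace(-.4,.4,60)*L/1000; tt=np.arange(-half,half+1e-9,.0015)
    P=np.array([[*(np.array([x,y])+s*u+t*v),z] for t in tt for s in ss])
    q=proj(n,P).astype(np.float32); g=cv2.cvtColor(im,cv2.COLOR_BGR2GRAY)
    r=cv2.remap(g,q[:,:1],q[:,1:],cv2.INTER_LINEAR).reshape(len(tt),len(ss)).mean(1)
    return np.round(r).astype(int)
def shot(n,tag):
    im=viewer.snapshot(n)[:,:,::-1].copy();cv2.imwrite(f"{n}_raw{tag}.png",im);return im
E
python3 - <<'E'
from h import *
t=cv2.imread("top_raw0.png");s=cv2.imread("side_raw0.png")
for k in("top","side"): m=viewer.camera_model(k);print(-m["R"].T@m["t"])
# check board rim corners (top rim z=.116)
for uv in ((256,155.7),(255+790/5.517,155+20/5.517),(255+8/5.517,155+418/5.517),(255+795/5.517,155+430/5.517)): print(onz("top",uv,.116))
for b in bars(t):
    print(np.round(b,4)); print(profile("top",t,b)); print(profile("side",s,b))
c=cv2.resize(s[200:340,175:325],(640,597),interpolation=cv2.INTER_CUBIC); cv2.imwrite("pics/c4.png",c)
E
```

```text
[ 0.31772874 -0.01923857  1.53105852]
[0.55251342 0.81680132 0.86151575]
[0.59431258 0.00915724 0.116     ]
[ 0.58930871 -0.44474136  0.116     ]
[0.35460766 0.00465788 0.116     ]
[ 0.35313939 -0.44192513  0.116     ]
[ 5.160000e-01 -6.230000e-02  1.236122e+02  2.975570e+01  9.062900e+00]
[ 51  51  51  50  50  60  81 102 113 125 150 179 196 200 200 200 200 200
 199 194 181 166 157 155 147 123  87  60  52  51  51  51  51]
[ 37  36  36  36  37  40  46  56  71  92 118 143 163 174 178 178 178 177
 175 171 166 161 157 155 155 155 155 155 155 154 154 153 149]
[  0.513  -0.197 103.     28.      0.   ]
[ 50  51  51  51  55  60  77  99 121 143 164 182 193 193 193 193 193 193
 192 177 162 130  98 113 136 111  72  56  52  51  51  51  51]
[ 37  37  39  43  46  52  66  83 100 119 136 150 164 173 174 174 173 171
 167 162 158 152 142 132 121 110 104  99  96 105 119 133 144]
[ 0.4841 -0.3615 83.4303 28.9975 -4.0856]
[ 50  50  50  50  54  65  85 108 136 167 186 192 193 193 193 192 192 188
 179 167 158 155 155 154 146 115  76  55  50  49  49  49  49]
[ 40  43  47  55  67  80  92 106 122 138 153 168 176 176 175 174 173 170
 168 165 162 160 159 159 159 159 159 159 159 158 157 155 151]
```

View pics/c4.png

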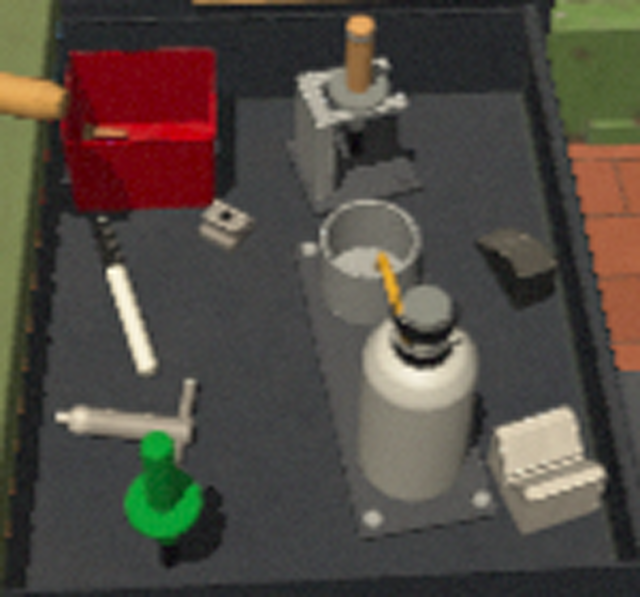

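The mid bar's groove is on its +y upper flat, so it needs one roll toward −y. The long and short bars show no groove. I'll roll them toward +y and look again. For the brush there are two candidates: the wooden-handled one in the fork (crop c4 (361,60)) and a green look-alike (160,480). The wooden one in the stand fits the description.

```bash
cat >> h.py <<'E'
def go(x,y,z,yaw):
    s=manip.get_state();p=s["tool_pos"];w=s["tool_rot"][2];a=np.radians(w)
    d=np.array([x,y,z])-p;ux=np.array([np.cos(a),np.sin(a)]);uy=np.array([np.sin(a),-np.cos(a)])
    print("xyz",np.round([d[:2]@ux/.04,d[:2]@uy/.04,-d[2]/.04],3),"turn",round((w-yaw+180)%360-180,2),"| at",np.round(p,4),round(w,2),"rp",np.round(s["tool_rot"][:2],2),"t",round(s["clock"],2),"F",np.round(s["ft_force"],1),"op",round(s["opening"],4))
E
python3 - <<'E'
from h import *
for n,a,b in (("pump",(155.0,194.6),(275.3,271.7)),("handle",(228.5,190.2),(259.6,205.9)),("pot",(199.0,193.3),(261.7,256.9))): print(n,tri(a,b))
go(.482,-.40,.20,-94)
E
```

```text
pump (array([0.45915727, 0.320666  , 0.15204717]), [np.float64(0.0025504710898517796), np.float64(0.002550471089851848)])
handle (array([0.47786839, 0.0929796 , 0.14487929]), [np.float64(0.0008136048505147781), np.float64(0.0008136048505149622)])
pot (array([0.47697547, 0.19882549, 0.04981438]), [np.float64(0.0013104153805285957), np.float64(0.001310415380528616)])
xyz [-6.602  1.414  0.54 ] turn -60.64 | at [ 0.2676 -0.5642  0.2216] -154.64 rp [ 1.7989e+02 -1.0000e-02] t 0.1 F [ 1.3 -0.7  0.2] op 0.0867
```

Emit:
apply_moves([
  [-1,0.2,0],
  [-2,0.4,0],
  [-3,0.6,0],
  [-4,0.9,0],
  [-5,1.1,0],
  [-6,1.3,0.2],
  [-6.6,1.41,0.54],
  [-6.6,1.41,0.54],
  [-6.6,1.41,0.54],
  [-6.6,1.41,0.54],
], fingers=[108,108,108,108,108,108,108,108,108,108], turn=[-8,-16,-24,-32,-40,-48,-56,-60.6,-60.6,-60.6])

```text
clock: 1.1
tool_pos: [0.482, -0.4007, 0.2008]
tool_rot: [180.0, 0.0, -94.1]
ft_force: [0.1, 0.2, -0.6]
opening: 0.0501
gripper_force: 0.0
```

```bash
python3 -c "
from h import *
go(.486,-.405,.124,-94)"
```

```text
xyz [ 0.101 -0.108  1.92 ] turn -0.14 | at [ 0.482  -0.4007  0.2008] -94.14 rp [1.7998e+02 1.0000e-02] t 1.1 F [ 0.1  0.2 -0.6] op 0.0501
```

Emit:
apply_moves([
  [0.1,-0.1,0.8],
  [0.1,-0.1,1.6],
  [0.1,-0.1,1.92],
  [0.1,-0.1,1.92],
], fingers=[108,108,108,108], turn=[0,0,0,0])

```text
clock: 1.5
tool_pos: [0.4843, -0.4048, 0.1223]
tool_rot: [179.8, 0.1, -94.1]
ft_force: [0.1, -0.1, 1.1]
opening: 0.0506
gripper_force: 0.0
```

Emit:
apply_moves([
  [-0.25,0,0],
  [-0.45,0,0],
  [-0.5,0,0],
  [-0.55,0,0],
  [-0.6,0,0],
  [-0.65,0,0],
  [-0.7,0,0],
  [-0.75,0,0],
  [-0.8,0,0],
  [-0.83,0,0],
], fingers=[108,108,108,108,108,108,108,108,108,108], turn=[0,0,0,0,0,0,0,0,0,0])

```text
clock: 2.5
tool_pos: [0.4891, -0.3739, 0.1278]
tool_rot: [-179.8, -0.3, -94.0]
ft_force: [-3.1, -2.0, 12.3]
opening: 0.0501
gripper_force: 5.5
```

```bash
python3 -c "
from h import *
t=shot('top','1')
for b in bars(t): print(np.round(b,4)); print(profile('top',t,b))
go(.486,-.40,.124,-94)"
```

```text
[ 5.159000e-01 -6.230000e-02  1.233108e+02  2.927350e+01  9.117900e+00]
[ 52  52  51  50  50  59  79  98 108 119 144 171 186 190 190 190 189 189
 189 184 171 157 149 146 139 115  82  57  50  50  50  50  50]
[  0.3765  -0.1955 152.      73.     -90.    ]
[204 204 204 204 204 204 204 204 204 203 203 203 203 203 202 202 202 202
 201 201 200 200 198 196 194 192 190 188 185 183 181 179 176]
[  0.504   -0.2436 238.9932 146.2572 -15.8262]
[199 201 202 203 204 206 207 207 208 208 209 209 209 210 210 210 210 210
 210 211 211 211 211 211 211 210 210 210 210 209 208 208 207]
[  0.5445  -0.3925 114.     109.     -90.    ]
[119 124 128 133 137 141 146 151 156 161 164 168 172 176 179 183 186 189
 192 195 197 200 202 204 206 208 210 211 213 214 215 216 215]
xyz [0.66  0.031 0.098] turn 0.05 | at [ 0.4891 -0.3737  0.1279] -93.95 rp [-179.81   -0.26] t 2.55 F [-3.  -2.4 12.1] op 0.0499
```

Emit:
apply_moves([
  [0,0,-0.15],
  [0,0,-0.4],
  [0,0,-0.8],
  [2,0,-1.2],
  [3,0,-1.2],
  [3,0,-1.2],
], fingers=[108,108,108,108,108,108], turn=[0,0,0,0,0,0])

```text
clock: 3.15
tool_pos: [0.4794, -0.4945, 0.1725]
tool_rot: [-180.0, -0.0, -94.2]
ft_force: [-1.2, 0.2, -0.9]
opening: 0.0499
gripper_force: 0.0
```

Run:
```python
from h import *
t=shot('top','2');s=shot('side','2')
for b in bars(t):
    if b[2]<130 and b[3]<40: print(np.round(b,4)); print(profile('top',t,b));print(profile('side',s,b))
go(.486,-.40,.124,-94)
a=cv2.resize(t[155:235,255:400],(800,441),interpolation=cv2.INTER_CUBIC)
b=cv2.resize(s[115:200,215:300],(441,441),interpolation=cv2.INTER_CUBIC)
cv2.imwrite("pics/c5.png",cv2.resize(np.hstack([a,b]),(800,284)))
```

```text
[ 5.159000e-01 -6.220000e-02  1.231542e+02  2.916560e+01  9.077000e+00]
[ 49  49  49  47  47  57  77  96 106 118 142 169 184 188 188 188 188 188
 187 182 169 155 148 145 137 114  80  56  49  48  49  49  48]
[ 38  37  37  37  38  42  48  58  73  95 121 146 166 176 181 181 180 179
 177 173 168 163 160 158 157 157 157 157 157 157 156 155 152]
[  0.513   -0.1965 103.0615  27.4622  -0.3293]
[ 51  51  51  52  56  61  80 101 121 142 159 177 182 182 182 182 182 181
 176 162 143 113  93 114 129  93  58  54  50  50  50  50  50]
[ 38  38  42  45  49  56  73  90 108 127 142 157 171 177 177 176 175 172
 167 163 158 151 140 130 119 110 105 100  99 111 125 139 146]
xyz [-2.355e+00  1.000e-03  1.185e+00] turn -0.24 | at [ 0.4791 -0.494   0.1714] -94.24 rp [1.7998e+02 2.0000e-02] t 3.25 F [-0.2  0.5 -1.3] op 0.0501
```

View pics/c5.png

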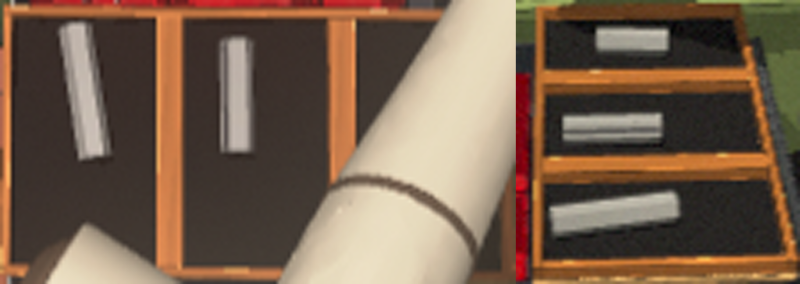

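```bash
cat >> h.py <<'E'
def sbars(im):
    g=rect("side",im,.126); hsv=cv2.cvtColor(g,cv2.COLOR_BGR2HSV)
    mask=((hsv[...,2]>110)&(hsv[...,1]<60)).astype(np.uint8); out=[]
    n,l,st,_=cv2.connectedComponentsWithStats(mask)
    for i in range(1,n):
        if 2000<st[i,4]<30000:
            (cx,cy),(w,h),a=cv2.minAreaRect(np.argwhere(l==i)[:,::-1].astype(np.float32))
            if w<h: w,h,a=h,w,a-90
            if w<180: continue
            out.append((.34+cx/2000,.02-cy/2000,w/2,h/2,(-a+90)%180-90))
    return sorted(out,key=lambda b:-b[1])
E
python3 - <<'E'
from h import *
for k in "02":
    s=cv2.imread(f"side_raw{k}.png")
    for b in sbars(s): print(np.round(b,4)); print(profile('side',s,b,half=.03))
E
```

```text
[ 5.13700e-01 -5.28000e-02  1.23575e+02  3.94579e+01  9.15030e+00]
[ 36  37  38  43  50  63  81 105 131 155 170 177 178 178 177 176 173 169
 164 159 156 155 155 155 155 155 155 154 153 151 146 136 119 100  82  69
  57  46  36  30  30]
[  0.511   -0.1879 101.8152  42.3695   1.322 ]
[ 39  42  46  54  67  84 102 121 138 153 166 172 174 174 172 170 166 162
 157 151 142 132 120 109 102  97  98 107 120 133 141 140 130 118 103  91
  81  72  64  53  42]
[ 5.138000e-01 -5.290000e-02  1.235171e+02  3.953680e+01  9.019300e+00]
[ 37  37  39  43  51  63  80 104 130 155 171 179 181 181 180 179 176 172
 167 162 159 158 157 157 157 157 157 156 156 154 149 139 123 103  85  71
  59  48  37  31  30]
[ 0.5123 -0.1726 98.5628 11.9228  1.2189]
[170 176 177 176 175 172 167 163 158 151 142 131 120 109 103  98 101 111
 125 138 144 140 129 116 102  90  80  72  63  52  41  33  29  31  33  35
  37  38  41  46  54]
[  0.5112  -0.196  101.5     27.       0.    ]
[ 37  37  37  37  38  39  43  46  50  61  79  96 115 133 148 162 174 177
 177 176 174 170 166 161 156 147 137 126 115 108 103  98 103 116 130 143
 145 134 123 110  97]
```

Run:
```python
from h import *
for k in "02":
    s=cv2.imread(f"side_raw{k}.png"); print(profile('side',s,(.486,-.36,60,0,-4),half=.045))
    g=rect("side",s,.126,(.42,.56),(-.44,-.30)); cv2.imwrite(f"g{k}.png",g)
cv2.imwrite("pics/c6.png",cv2.resize(np.hstack([cv2.imread("g0.png"),cv2.imread("g2.png")]),(800,400)))
```

```text
[ 89  87  85  83  81  79  74  65  56  48  39  36  38  41  43  47  56  69
  81  93 107 123 138 153 169 177 176 175 174 173 170 168 165 162 160 160
 160 160 160 159 159 159 158 157 154 149 144 139 131 117 103  89  76  68
  64  59  54  50  46  43  40]
[ 67  66  64  63  61  60  55  47  38  29  21  19  22  26  30  34  46  60
  74  89 105 121 138 154 171 179 179 177 175 174 172 169 167 164 162 162
 162 162 162 162 161 160 160 159 156 151 146 141 133 119 104  89  76  68
  64  59  55  50  46  43  39]
```

View pics/c6.png

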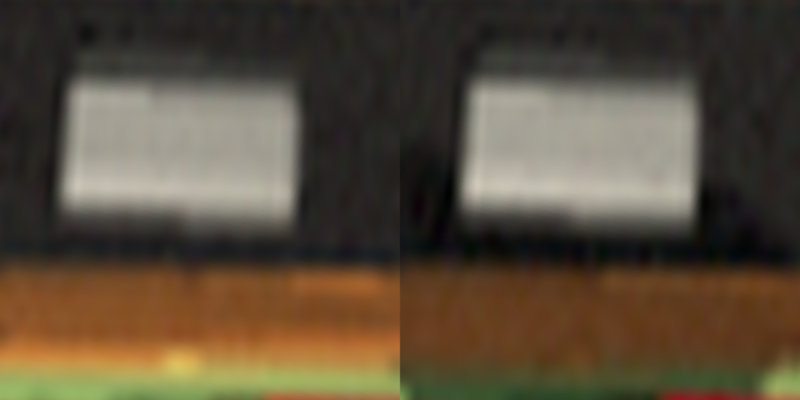

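Emit:
apply_moves([
  [-1.2,0,0],
  [-2.3,0,0.4],
  [-2.36,0,1.0],
  [-2.48,0,1.18],
  [-2.48,0,1.18],
  [-2.48,0,1.18],
], fingers=[108,108,108,108,108,108], turn=[0,0,0,0,0,0])

```text
clock: 3.85
tool_pos: [0.4873, -0.393, 0.1257]
tool_rot: [-180.0, -0.0, -94.0]
ft_force: [-0.3, -0.4, -1.1]
opening: 0.0503
gripper_force: 0.0
```

Emit:
apply_moves([
  [-0.2,0,0],
  [-0.29,0,0],
  [-0.36,0,-0.04],
  [-0.44,0,-0.075],
  [-0.51,0,-0.1],
  [-0.59,0,-0.115],
  [-0.66,0,-0.125],
  [-0.72,0,-0.125],
  [-0.72,0,-0.125],
], fingers=[108,108,108,108,108,108,108,108,108], turn=[0,0,0,0,0,0,0,0,0])

```text
clock: 4.75
tool_pos: [0.4886, -0.3634, 0.1297]
tool_rot: [180.0, 0.0, -94.0]
ft_force: [0.4, 0.3, -0.8]
opening: 0.0504
gripper_force: 0.0
```

Run:
```python
from h import *
s=shot('side','3'); print(profile('side',s,(.486,-.36,60,0,-4),half=.045))
go(.486,-.39,.20,-94)
```

```text
[65 64 63 61 60 58 54 46 38 30 21 18 19 19 20 21 20 19 19 18 18 19 19 20
 20 22 26 31 36 41 48 57 65 74 81 82 83 83 83 83 84 85 86 86 87 87 87 87
 87 87 87 88 88 87 87 87 86 85 83 81 79]
xyz [ 0.664  0.02  -1.756] turn -0.02 | at [ 0.4887 -0.3636  0.1298] -94.02 rp [1.7997e+02 1.0000e-02] t 4.8 F [ 0.5 -0.4 -0.3] op 0.0499
```

Emit:
apply_moves([
  [0.2,0,-0.8],
  [0.4,0,-1.75],
  [0,0,-2],
  [0,0,-2],
  [0,0,-2],
], fingers=[108,108,108,108,108], turn=[0,0,0,0,0])

```text
clock: 5.3
tool_pos: [0.4883, -0.363, 0.2091]
tool_rot: [179.9, 0.1, -94.0]
ft_force: [-0.5, 0.3, -0.5]
opening: 0.0504
gripper_force: 0.0
```

Run:
```python
from h import *
go(.5227,-.0926,.17,-81)
```

```text
xyz [-6.804 -0.386  0.977] turn -13.01 | at [ 0.4883 -0.363   0.2091] -94.01 rp [1.7993e+02 6.0000e-02] t 5.3 F [-0.5  0.3 -0.5] op 0.0504
```

Emit:
apply_moves([
  [-1.2,0,0],
  [-2.4,-0.1,0],
  [-3.6,-0.2,0],
  [-4.8,-0.3,0],
  [-6.0,-0.38,0.4],
  [-6.8,-0.38,0.97],
  [-6.8,-0.38,0.97],
  [-6.8,-0.38,0.97],
], fingers=[108,108,108,108,108,108,108,108], turn=[-4,-8,-13,-13,-13,-13,-13,-13])

```text
clock: 6.1
tool_pos: [0.5222, -0.093, 0.1694]
tool_rot: [179.8, -0.0, -80.9]
ft_force: [-0.6, -0.2, -0.4]
opening: 0.05
gripper_force: 0.0
```

Run:
```python
from h import *
t=shot('top','4');s=shot('side','4')
b=(.486,-.35,60,0,-4); print(profile('top',t,b,half=.045)); print(profile('side',s,b,half=.045))
for b in bars(t):
    if b[2]<130 and b[3]<40: print(np.round(b,4))
go(.5227,-.0926,.124,-81)
G=[rect(n,i,.126,(.42,.56),(-.43,-.30)) for n,i in (("top",t),("side",s))]
cv2.imwrite("pics/c7.png",cv2.resize(np.hstack(G),(800,372)))
```

```text
[ 48  48  48  48  49  49  48  48  48  48  48  48  48  48  48  48  48  48
  48  48  51  60  80 104 131 161 181 189 190 190 190 190 190 188 179 165
 157 156 156 155 147 118  81  58  49  48  48  48  48  48  48  48  48  48
  48  48  48  48  48  47  45]
[31 30 29 29 28 27 26 25 24 23 22 20 19 18 18 19 19 19 20 20 21 22 23 25
 28 30 33 36 38 41 44 47 48 47 46 44 42 38 34 30 25 22 21 20 19 19 18 19
 19 20 21 21 23 23 24 25 25 26 26 27 28]
[ 0.536  -0.1968 57.     27.5     0.    ]
[ 0.4846 -0.3466 82.802  29.2572 -3.2155]
xyz [-0.04   0.003  1.171] turn -0.06 | at [ 0.5231 -0.0942  0.1708] -81.06 rp [ 1.7996e+02 -2.0000e-02] t 6.2 F [ 0.1 -0.2  0.2] op 0.05
```

View pics/c7.png

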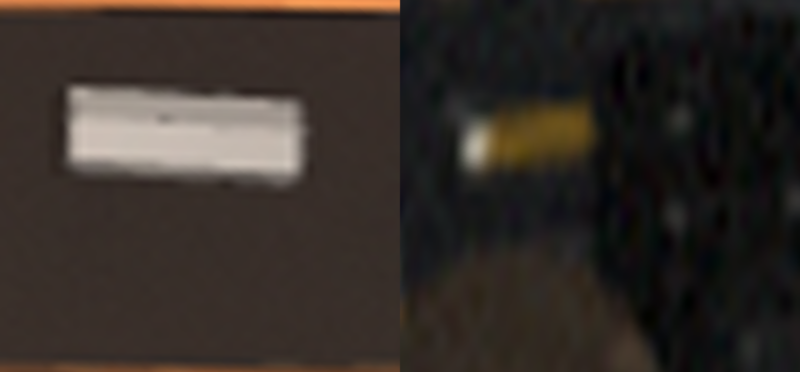

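Viewing c7: the short bar rolled one flat toward +y. Its top and both visible slanted flats are plain, so the groove is underneath or on the lower −y flat, and I'll roll it back toward −y later. Next is the long bar.

Emit:
apply_moves([
  [0,0,0.6],
  [0,0,1.17],
  [0,0,1.17],
  [0,0,1.17],
], fingers=[108,108,108,108], turn=[0,0,0,0])

```text
clock: 6.6
tool_pos: [0.5234, -0.0946, 0.1249]
tool_rot: [-180.0, -0.0, -81.1]
ft_force: [-0.7, 0.6, 0.5]
opening: 0.0502
gripper_force: 0.0
```

Emit:
apply_moves([
  [-0.2,0,0],
  [-0.29,0,0],
  [-0.36,0,-0.04],
  [-0.44,0,-0.075],
  [-0.51,0,-0.1],
  [-0.59,0,-0.115],
  [-0.66,0,-0.125],
  [-0.72,0,-0.125],
  [-0.72,0,-0.125],
], fingers=[108,108,108,108,108,108,108,108,108], turn=[0,0,0,0,0,0,0,0,0])

```text
clock: 7.5
tool_pos: [0.5185, -0.0648, 0.1293]
tool_rot: [180.0, 0.0, -81.0]
ft_force: [-1.1, -0.8, -0.1]
opening: 0.0504
gripper_force: 0.0
```

Emit:
apply_moves([
  [0.2,0,-0.8],
  [1.4,0,-1.5],
  [2.6,0,-1.5],
  [3.8,0,-1.5],
  [5.0,0,-1.5],
  [5.0,0,-1.5],
], fingers=[108,108,108,108,108,108], turn=[0,0,0,0,0,0])

```text
clock: 8.1
tool_pos: [0.5498, -0.2677, 0.1884]
tool_rot: [180.0, -0.0, -81.4]
ft_force: [-1.2, -0.0, -0.3]
opening: 0.0501
gripper_force: 0.0
```

Run:
```python
from h import *
t=shot('top','5');s=shot('side','5')
for b in bars(t):
    if b[2]<130 and b[3]<40: print(np.round(b,4)); print(profile('top',t,b)); print(profile('side',s,b,half=.03))
go(.515,-.155,.17,-90)
```

```text
xyz [-2.821  0.428  0.462] turn 8.81 | at [ 0.5492 -0.2639  0.1885] -81.19 rp [1.7992e+02 4.0000e-02] t 8.2 F [0.3 0.3 0.8] op 0.0501
```

Run:
```python
from h import *
t=cv2.imread('top_raw5.png');s=cv2.imread('side_raw5.png')
b=(.516,-.05,120,0,9.); print(profile('top',t,b,half=.045)); print(profile('side',s,b,half=.045))
for b in bars(t): print(np.round(b,3))
for b in sbars(s): print(np.round(b,3))
```

```text
[220 219 218 217 216 216 215 213 212 210 207 204 201 196 193 192 193 195
 196 196 195 193 192 192 190 186 179 170 165 161 154 135 108  88  81  77
  71  68  65  61  60  59  59  59  59  59  58  58  58  58  58  58  58  57
  57  57  57  57  56  55  54]
[ 54  50  47  44  41  40  39  38  38  39  40  43  50  60  76  99 126 152
 171 182 186 186 185 184 182 178 173 168 165 163 162 162 162 161 161 161
 160 159 155 147 133 113  93  77  65  54  43  35  32  34  36  38  38  38
  38  38  38  39  39  39  39]
[ 3.740e-01 -8.900e-02  1.505e+02  6.850e+01 -9.000e+01]
[ 4.97000e-01 -1.05000e-01  2.16960e+02  1.42517e+02 -4.86500e+00]
[ 5.14000e-01 -5.30000e-02  1.24025e+02  3.98260e+01  9.20000e+00]
```

Run:
```python
from h import *
go(.5227,-.0926,.121,-81)
```

```text
xyz [-4.333e+00 -1.000e-03  1.687e+00] turn -0.19 | at [ 0.5492 -0.2639  0.1885] -81.19 rp [1.7992e+02 4.0000e-02] t 8.2 F [0.3 0.3 0.8] op 0.0501
```

Emit:
apply_moves([
  [-1.2,0,0],
  [-2.4,0,0],
  [-3.6,0,0.4],
  [-4.2,0,1.2],
  [-4.33,0,1.68],
  [-4.33,0,1.68],
  [-4.33,0,1.68],
], fingers=[108,108,108,108,108,108,108], turn=[0,0,0,0,0,0,0])

```text
clock: 8.9
tool_pos: [0.5231, -0.0909, 0.1228]
tool_rot: [-180.0, -0.0, -80.9]
ft_force: [0.6, 0.3, 0.8]
opening: 0.0504
gripper_force: 0.0
```

Emit:
apply_moves([
  [-0.15,0,0],
  [-0.25,0,0],
  [-0.34,0,-0.04],
  [-0.41,0,-0.08],
  [-0.49,0,-0.11],
  [-0.56,0,-0.13],
  [-0.64,0,-0.14],
  [-0.71,0,-0.14],
  [-0.71,0,-0.14],
], fingers=[108,108,108,108,108,108,108,108,108], turn=[0,0,0,0,0,0,0,0,0])

```text
clock: 9.8
tool_pos: [0.5187, -0.063, 0.128]
tool_rot: [-179.9, 0.0, -81.0]
ft_force: [0.4, 0.6, 2.5]
opening: 0.0499
gripper_force: 1.3
```

Run:
```python
from h import *
go(.515,-.155,.17,-90)
s=shot('side','6')
b=(.516,-.05,120,0,9.);print(profile('side',s,b,half=.045))
```

```text
xyz [ 2.257  0.451 -1.049] turn 9.01 | at [ 0.5187 -0.063   0.128 ] -80.99 rp [-179.95    0.  ] t 9.8 F [0.4 0.6 2.5] op 0.0499
[ 27  25  23  21  20  19  18  18  18  18  18  18  19  19  19  19  20  22
  25  31  40  52  62  72  81  92 105 118 130 137 141 145 151 158 162 165
 165 164 163 159 151 137 120 104  92  86  84  83  81  76  66  53  40  32
  31  32  33  33  33  33  33]
```

Emit:
apply_moves([
  [-0.05,0,-0.01],
  [-0.1,0,-0.02],
  [-0.1,0,-0.02],
  [0,0,-0.6],
  [0.5,0,-1.2],
], fingers=[108,108,108,108,108], turn=[0,0,0,0,0])

```text
clock: 10.35
tool_pos: [0.5203, -0.0827, 0.1752]
tool_rot: [179.8, 0.0, -80.9]
ft_force: [1.0, -1.2, -0.6]
opening: 0.0505
gripper_force: 0.0
```

Emit:
apply_moves([
  [1,0,-0.3],
  [2,0,-0.3],
  [2,0,-0.3],
  [2,0,-0.3],
], fingers=[108,108,108,108], turn=[0,0,0,0])

```text
clock: 10.75
tool_pos: [0.5332, -0.163, 0.1869]
tool_rot: [179.9, 0.0, -81.2]
ft_force: [-0.2, 0.2, -1.7]
opening: 0.0503
gripper_force: 0.0
```

Run:
```python
from h import *
s=shot('side','7');t=shot('top','7')
b=(.516,-.05,120,0,9.);print(profile('side',s,b,half=.045));print(profile('top',t,b,half=.045))
for b in bars(t): print(np.round(b,3))
for b in sbars(s): print(np.round(b,3))
go(.515,-.165,.17,-90)
```

```text
[ 47  43  39  37  35  33  32  31  31  31  31  31  30  30  30  30  30  30
  31  31  31  33  37  45  57  75  95 115 130 137 140 140 141 141 142 144
 144 142 140 140 141 141 142 144 146 146 146 147 145 138 124 107  90  76
  64  50  38  30  30  33  37]
[ 67  67  67  66  66  66  65  64  63  62  61  62  62  61  61  62  63  63
  62  62  64  70  79  83  86  97 112 121 120 116 114 118 124 131 139 145
 152 158 163 168 172 176 179 182 186 189 191 194 197 199 201 204 206 208
 210 211 213 214 216 218 219]
[ 4.70e-01 -2.20e-02  2.59e+02  8.40e+01  0.00e+00]
[ 5.77000e-01 -1.56000e-01  1.72135e+02  4.60980e+01  8.55250e+01]
[ 0.485 -0.346 82.679 28.962 -2.951]
[ 5.2600e-01 -3.6000e-02  9.3318e+01  3.9381e+01  8.9730e+00]
xyz [0.006 0.465 0.429] turn 8.98 | at [ 0.5333 -0.1619  0.1872] -81.02 rp [1.7992e+02 3.0000e-02] t 10.85 F [-1.   0.9 -0. ] op 0.0504
```

Emit:
apply_moves([
  [0.1,0.47,0.42],
  [0.1,0.47,0.42],
  [0.1,0.47,1.0],
  [0.1,0.47,1.62],
  [0.1,0.47,1.62],
  [0.1,0.47,1.62],
], fingers=[108,108,108,108,108,108], turn=[8,9,9,9,9,9])

```text
clock: 11.45
tool_pos: [0.5166, -0.1687, 0.1235]
tool_rot: [180.0, -0.0, -89.9]
ft_force: [-0.4, 0.1, -0.2]
opening: 0.05
gripper_force: 0.0
```

Run:
```python
from h import *
go(.515,-.169,.1225,-90)
```

```text
xyz [0.007 0.041 0.025] turn 0.11 | at [ 0.5166 -0.1687  0.1235] -89.89 rp [ 1.8e+02 -4.0e-02] t 11.45 F [-0.4  0.1 -0.2] op 0.05
```

Emit:
apply_moves([
  [0.15,0,0.02],
  [0.25,0,0.02],
  [0.34,0,-0.03],
  [0.41,0,-0.07],
  [0.49,0,-0.1],
  [0.56,0,-0.12],
  [0.64,0,-0.13],
  [0.71,0,-0.14],
  [0.76,0,-0.15],
  [0.76,0,-0.15],
], fingers=[108,108,108,108,108,108,108,108,108,108], turn=[0,0,0,0,0,0,0,0,0,0])

```text
clock: 12.45
tool_pos: [0.5156, -0.1998, 0.1286]
tool_rot: [179.9, 0.0, -90.1]
ft_force: [0.3, 0.0, 0.4]
opening: 0.0504
gripper_force: 0.0
```

Emit:
apply_moves([
  [-0.2,0,-0.6],
  [-0.2,0,-1.6],
  [0.4,1.0,-2],
  [1.2,2,-2.5],
  [2,3,-3],
  [3,3,-3],
  [4,3,-3],
  [4,3,-3],
], fingers=[108,108,108,108,108,108,108,108], turn=[0,0,0,0,0,0,0,0])

```text
clock: 13.25
tool_pos: [0.3952, -0.3629, 0.2487]
tool_rot: [180.0, -0.0, -90.3]
ft_force: [0.4, 1.1, -0.2]
opening: 0.0504
gripper_force: 0.0
```

Run:
```python
from h import *
s=shot('side','8');t=shot('top','8')
for b in bars(t): print(np.round(b,3))
for b in sbars(s): print(np.round(b,3));print(profile('side',s,b,half=.03));print(profile('top',t,b,half=.03))
go(.486,-.31,.2,-94)
a=cv2.resize(t[155:235,255:400],(800,441),interpolation=cv2.INTER_CUBIC)
b=cv2.resize(s[115:200,215:300],(441,441),interpolation=cv2.INTER_CUBIC)
cv2.imwrite("pics/c8.png",cv2.resize(np.hstack([a,b]),(800,284)))
```

```text
[ 5.13000e-01 -4.60000e-02  1.23157e+02  2.55620e+01  9.01500e+00]
[ 4.60000e-01 -2.78000e-01  2.79401e+02  1.93246e+02 -1.02930e+01]
[  0.473  -0.423 129.136 102.869 -19.552]
[ 5.11000e-01 -3.80000e-02  1.23337e+02  3.96730e+01  8.89600e+00]
[ 38  38  39  42  49  60  77 101 128 154 171 180 183 183 183 182 180 176
 171 166 162 160 160 160 160 160 159 159 158 156 152 142 125 106  87  73
  60  48  37  30  30]
[ 50  48  49  58  71  77  85 110 148 179 191 193 194 194 193 193 192 185
 171 157 150 148 135 106  73  54  49  49  49  49  49  49  49  49  49  49
  49  49  49  49  48]
[  0.512  -0.202 100.131  42.235  -0.437]
[ 39  42  51  59  67  81  99 117 136 142 137 133 128 134 145 156 167 170
 168 166 165 164 164 164 164 164 164 163 163 159 154 148 140 123 105  87
  74  67  60  53  46]
[179 171 162 154 147 142 140 141 143 137 120 108 106 106 116 125 123 121
 134 147 151 153 128  97  78  65  58  58  58  58  58  58  58  57  57  57
  57  57  57  57  57]
xyz [-1.255 -2.266  1.207] turn 3.85 | at [ 0.3952 -0.36    0.2483] -90.15 rp [1.7993e+02 6.0000e-02] t 13.35 F [-0.5  0.2  0.2] op 0.0505
```

View pics/c8.png

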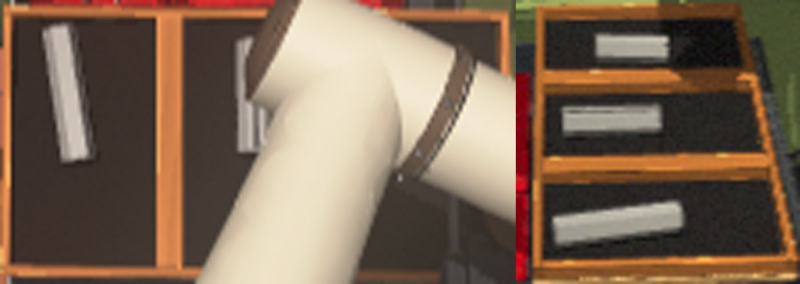

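c8 shows the mid bar's groove on top now. The long bar has rolled one flat, and its −y upper flat is now clearly darker than a plain one, so the groove is there. It needs one more roll toward +y.

Run:
```python
from h import *
go(.5197,-.0781,.20,-81)
```

```text
xyz [-7.054 -3.094  1.207] turn -9.15 | at [ 0.3952 -0.36    0.2483] -90.15 rp [1.7993e+02 6.0000e-02] t 13.35 F [-0.5  0.2  0.2] op 0.0505
```

Emit:
apply_moves([
  [-1,-0.4,0],
  [-2,-0.9,0],
  [-3,-1.3,0.1],
  [-4,-1.7,0.3],
  [-5,-2.2,0.6],
  [-6,-2.6,1.2],
  [-7.06,-3.09,1.2],
  [-7.06,-3.09,2.0],
  [-7.06,-3.09,3.13],
  [-7.06,-3.09,3.13],
], fingers=[108,108,108,108,108,108,108,108,108,108], turn=[-3,-6,-9.1,-9.1,-9.1,-9.1,-9.1,-9.1,-9.1,-9.1])

```text
clock: 14.35
tool_pos: [0.5145, -0.0758, 0.1185]
tool_rot: [179.2, 0.1, -80.9]
ft_force: [-1.6, 1.0, -0.1]
opening: 0.05
gripper_force: 0.0
```

Run:
```python
from h import *
go(.5197,-.0781,.1225,-81)
```

```text
xyz [ 0.078 -0.119 -0.101] turn 0.14 | at [ 0.5145 -0.0758  0.1185] -80.86 rp [1.7922e+02 1.1000e-01] t 14.35 F [-1.6  1.  -0.1] op 0.05
```

Emit:
apply_moves([
  [0,0,0],
  [0,0,0],
  [0,0,0],
], fingers=[108,108,108], turn=[0,0,0])

```text
clock: 14.65
tool_pos: [0.521, -0.0772, 0.1261]
tool_rot: [-179.7, -0.0, -80.9]
ft_force: [-0.4, -0.0, 0.1]
opening: 0.0502
gripper_force: 0.0
```

Run:
```python
from h import *
go(.5197,-.0781,.1225,-81)
```

```text
xyz [0.018 0.035 0.089] turn 0.07 | at [ 0.521  -0.0772  0.1261] -80.93 rp [-1.7974e+02 -2.0000e-02] t 14.65 F [-0.4 -0.   0.1] op 0.0502
```

Emit:
apply_moves([
  [-0.15,0,0.04],
  [-0.25,0,0.04],
  [-0.34,0,-0.01],
  [-0.41,0,-0.05],
  [-0.49,0,-0.08],
  [-0.56,0,-0.1],
  [-0.64,0,-0.11],
  [-0.71,0,-0.12],
  [-0.78,0,-0.13],
  [-0.78,0,-0.13],
], fingers=[108,108,108,108,108,108,108,108,108,108], turn=[0,0,0,0,0,0,0,0,0,0])

```text
clock: 15.65
tool_pos: [0.5146, -0.046, 0.1288]
tool_rot: [180.0, 0.0, -80.9]
ft_force: [0.7, 0.3, -0.2]
opening: 0.0503
gripper_force: 0.0
```

Emit:
apply_moves([
  [0.2,0,-0.6],
  [0.2,0,-1.6],
  [1.2,0,-2.2],
  [2.4,0,-2.2],
  [3.6,0,-2.2],
  [4.6,0.4,-2.2],
  [5.4,0.8,-2.2],
  [5.4,0.8,-2.2],
  [5.4,0.8,-2.2],
  [5.4,0.8,-2.2],
], fingers=[108,108,108,108,108,108,108,108,108,108], turn=[0,0,0,8,13,13,13,13,13,13])

```text
clock: 16.65
tool_pos: [0.5173, -0.2641, 0.2169]
tool_rot: [180.0, 0.0, -93.9]
ft_force: [0.3, 0.1, -0.3]
opening: 0.0501
gripper_force: 0.0
```

Run:
```python
from h import *
s=shot('side','9')
for b in sbars(s): print(np.round(b,3));print(profile('side',s,b,half=.03))
go(.486,-.32,.17,-93)
```

```text
[ 5.10000e-01 -2.40000e-02  1.23327e+02  3.97720e+01  9.01300e+00]
[ 39  39  40  43  49  59  75  96 119 138 144 137 127 123 132 148 164 171
 172 168 165 163 162 162 162 162 162 162 161 159 154 143 126 106  87  72
  59  47  37  35  41]
xyz [1.454 0.689 1.174] turn -0.86 | at [ 0.5174 -0.2638  0.217 ] -93.86 rp [-1.8e+02  1.0e-02] t 16.7 F [ 0.7 -0.3 -0.4] op 0.0504
```

Emit:
apply_moves([
  [0.8,0.4,0.2],
  [1.45,0.65,0.8],
  [1.45,0.65,1.5],
  [1.45,0.65,2.1],
  [1.45,0.65,2.36],
  [1.45,0.65,2.36],
  [1.45,0.65,2.36],
], fingers=[108,108,108,108,108,108,108], turn=[-0.8,-0.8,-0.8,-0.8,-0.8,-0.8,-0.8])

```text
clock: 17.4
tool_pos: [0.4884, -0.3206, 0.1237]
tool_rot: [-179.9, -0.1, -93.0]
ft_force: [-0.8, 1.0, 0.6]
opening: 0.0501
gripper_force: 0.0
```

Emit:
apply_moves([
  [0.15,0,0],
  [0.25,0,0],
  [0.34,0,-0.05],
  [0.41,0,-0.09],
  [0.49,0,-0.12],
  [0.56,0,-0.14],
  [0.64,0,-0.15],
  [0.71,0,-0.16],
  [0.78,0,-0.17],
  [0.78,0,-0.17],
], fingers=[108,108,108,108,108,108,108,108,108,108], turn=[0,0,0,0,0,0,0,0,0,0])

```text
clock: 18.4
tool_pos: [0.4852, -0.3522, 0.129]
tool_rot: [179.9, 0.0, -93.2]
ft_force: [-0.3, 0.5, -0.0]
opening: 0.0501
gripper_force: 0.0
```

Run:
```python
from h import *
s=shot('side','10')
print(profile('side',s,(.486,-.36,60,0,-4),half=.045))
go(.486,-.335,.1225,-93)
```

```text
[68 66 65 64 63 62 58 49 40 32 23 20 21 21 22 24 28 34 39 45 51 58 64 70
 76 80 81 81 82 83 84 85 86 87 88 88 88 88 88 88 89 89 88 88 88 87 86 84
 83 81 79 76 74 70 65 60 54 47 41 33 26]
xyz [-0.426  0.004  0.162] turn -0.15 | at [ 0.4852 -0.352   0.129 ] -93.15 rp [1.7996e+02 2.0000e-02] t 18.45 F [-1.   0.1 -0.8] op 0.0501
```

Emit:
apply_moves([
  [0,0,-0.2],
  [-0.43,0,-0.2],
  [-0.43,0,0.1],
  [-0.43,0,0.17],
  [-0.43,0,0.17],
  [-0.43,0,0.17],
], fingers=[108,108,108,108,108,108], turn=[0,0,0,0,0,0])

```text
clock: 19.05
tool_pos: [0.4864, -0.3348, 0.1223]
tool_rot: [180.0, -0.0, -93.1]
ft_force: [0.1, 0.4, 0.9]
opening: 0.0502
gripper_force: 0.0
```

Emit:
apply_moves([
  [0.15,0,0],
  [0.25,0,0],
  [0.34,0,-0.05],
  [0.41,0,-0.09],
  [0.49,0,-0.12],
  [0.56,0,-0.14],
  [0.64,0,-0.15],
  [0.71,0,-0.16],
  [0.78,0,-0.17],
  [0.78,0,-0.17],
], fingers=[108,108,108,108,108,108,108,108,108,108], turn=[0,0,0,0,0,0,0,0,0,0])

```text
clock: 20.05
tool_pos: [0.4847, -0.3662, 0.1293]
tool_rot: [180.0, -0.0, -93.1]
ft_force: [-0.4, 0.7, -0.3]
opening: 0.0498
gripper_force: 0.0
```

Emit:
apply_moves([
  [0,0,-0.5],
  [-0.6,0,-1.2],
  [-1.8,0,-2],
  [-3,0,-2],
  [-3,0,-2],
  [-3,0,-2],
], fingers=[108,108,108,108,108,108], turn=[0,0,0,0,0,0])

```text
clock: 20.65
tool_pos: [0.4915, -0.2448, 0.2099]
tool_rot: [-180.0, -0.0, -93.0]
ft_force: [0.5, -0.1, -0.5]
opening: 0.0505
gripper_force: 0.0
```

Run:
```python
from h import *
s=shot('side','11');t=shot('top','11')
print(profile('side',s,(.486,-.37,60,0,-4),half=.045))
print(profile('top',t,(.486,-.37,60,0,-4),half=.045))
for b in bars(t): print(np.round(b,3))
for b in sbars(s): print(np.round(b,3))
go(.486,-.35,.1225,-93)
```

```text
[105 103 100  98  96  95  94  93  92  91  91  91  91  95 101 107 113 120
 132 145 158 171 178 176 172 168 164 163 161 160 158 157 157 157 157 156
 156 156 156 155 155 152 144 136 127 119 106  92  78  64  53  51  49  48
  47  44  42  39  37  35  33]
[ 48  48  48  48  48  48  48  48  48  48  48  48  48  49  55  68  88 111
 139 166 179 180 178 176 173 171 169 165 156 145 138 137 137 133 123  95
  63  49  47  48  49  50  51  51  53  54  55  55  56  56  57  58  59  60
  60  61  62  62  63  63  62]
[ 4.70000e-01 -9.60000e-02  2.61335e+02  1.73050e+02 -7.66000e-01]
[  0.551  -0.247 126.711 114.615 -77.879]
[ 0.491 -0.376 69.909 28.608 -4.399]
[ 5.10000e-01 -2.40000e-02  1.23273e+02  3.97220e+01  8.84200e+00]
xyz [ 2.593 -0.011  2.164] turn -0.13 | at [ 0.4912 -0.2464  0.2091] -93.13 rp [ 1.7997e+02 -1.0000e-02] t 20.75 F [-0.4 -0.9  0.1] op 0.0502
```

Emit:
apply_moves([
  [1.2,0,0],
  [2.4,0,0.5],
  [2.59,0,1.5],
  [2.59,0,2.0],
  [2.59,0,2.16],
  [2.59,0,2.16],
  [2.59,0,2.16],
  [2.59,0,2.16],
], fingers=[108,108,108,108,108,108,108,108], turn=[0,0,0,0,0,0,0,0])

```text
clock: 21.55
tool_pos: [0.4867, -0.3499, 0.1247]
tool_rot: [-179.8, -0.1, -93.1]
ft_force: [-0.3, 0.3, -0.1]
opening: 0.05
gripper_force: 0.0
```

Emit:
apply_moves([
  [0.15,0,0],
  [0.25,0,0],
  [0.34,0,-0.05],
  [0.41,0,-0.09],
  [0.49,0,-0.12],
  [0.56,0,-0.14],
  [0.64,0,-0.15],
  [0.71,0,-0.16],
  [0.78,0,-0.17],
  [0.78,0,-0.17],
], fingers=[108,108,108,108,108,108,108,108,108,108], turn=[0,0,0,0,0,0,0,0,0,0])

```text
clock: 22.55
tool_pos: [0.4838, -0.381, 0.1296]
tool_rot: [180.0, 0.0, -93.2]
ft_force: [-1.1, 0.3, 0.3]
opening: 0.0503
gripper_force: 0.0
```

Emit:
apply_moves([
  [0,0,-0.5],
  [-0.6,0,-1.2],
  [-1.8,0,-2],
  [-3,0,-2],
  [-3,0,-2],
  [-3,0,-2],
], fingers=[108,108,108,108,108,108], turn=[0,0,0,0,0,0])

```text
clock: 23.15
tool_pos: [0.4907, -0.2596, 0.2103]
tool_rot: [-179.9, -0.0, -93.0]
ft_force: [-0.8, 0.1, -0.8]
opening: 0.0504
gripper_force: 0.0
```

Run:
```python
from h import *
s=shot('side','12');t=shot('top','12')
print(profile('side',s,(.486,-.385,60,0,-4),half=.045))
print(profile('top',t,(.486,-.385,60,0,-4),half=.045))
for b in bars(t): print(np.round(b,3))
go(.486,-.365,.1225,-93)
```

```text
[166 165 164 157 147 137 126 116 111 110 108 107 106 110 119 127 136 145
 153 159 166 172 177 175 172 168 165 163 159 155 150 145 138 128 118 107
  97  95 105 116 126 137 138 132 125 119 112 104  96  88  80  72  65  57
  50  42  38  38  37  36  36]
[ 90  74  58  49  49  49  49  49  49  49  49  49  49  50  55  65  85 108
 138 167 179 180 180 179 177 175 175 170 157 137 119  98  87 103 113  92
  68  57  53  54  55  56  57  58  58  58  58  59  60  62  62  63  64  64
  64  64  64  64  64  65  65]
[ 4.700e-01 -1.080e-01  2.590e+02  1.945e+02  0.000e+00]
[  0.551  -0.282 175.153 105.22  -85.269]
[ 0.49  -0.395 69.848 24.716 -5.194]
xyz [ 2.597 -0.033  2.174] turn -0.13 | at [ 0.4904 -0.2612  0.2095] -93.13 rp [179.96  -0.  ] t 23.25 F [0.1 0.8 0.1] op 0.0504
```

Emit:
apply_moves([
  [1.2,0,0],
  [2.4,0,0.5],
  [2.59,0,1.5],
  [2.59,0,2.0],
  [2.59,0,2.17],
  [2.59,0,2.17],
  [2.59,0,2.17],
  [2.59,0,2.17],
], fingers=[108,108,108,108,108,108,108,108], turn=[0,0,0,0,0,0,0,0])

```text
clock: 24.05
tool_pos: [0.4859, -0.3647, 0.1247]
tool_rot: [-179.8, -0.1, -93.1]
ft_force: [-0.2, -0.5, 1.0]
opening: 0.0504
gripper_force: 0.0
```

Emit:
apply_moves([
  [0.15,0,0],
  [0.25,0,0],
  [0.34,0,-0.05],
  [0.41,0,-0.09],
  [0.49,0,-0.12],
  [0.56,0,-0.14],
  [0.64,0,-0.15],
  [0.71,0,-0.16],
  [0.78,0,-0.17],
  [0.78,0,-0.17],
], fingers=[108,108,108,108,108,108,108,108,108,108], turn=[0,0,0,0,0,0,0,0,0,0])

```text
clock: 25.05
tool_pos: [0.483, -0.3958, 0.1296]
tool_rot: [180.0, 0.0, -93.2]
ft_force: [1.3, -0.4, -0.4]
opening: 0.05
gripper_force: 0.0
```

Emit:
apply_moves([
  [0,0,-0.5],
  [-0.6,0,-1.2],
  [-1.6,0,-2.4],
  [-2.8,0,-3],
  [-4,0,-3],
  [-5.2,0,-3],
  [-6.4,0,-3],
  [-7.6,0,-3],
  [-8.8,0,-3],
  [-10,0,-3],
], fingers=[108,108,200,255,255,255,255,255,255,255], turn=[0,0,0,0,0,0,0,0,0,0])

```text
clock: 26.05
tool_pos: [0.5045, 0.0044, 0.2501]
tool_rot: [-180.0, 0.0, -93.1]
ft_force: [1.3, -0.2, 0.5]
opening: 0.0016
gripper_force: 0.0
```

Run:
```python
from h import *
s=shot('side','13');t=shot('top','13')
print(profile('side',s,(.486,-.385,60,0,-4),half=.045))
for b in bars(t): print(np.round(b,4));print(profile('top',t,b))
go(.459,.3207,.22,-93)
# side-image box of pump cap and surroundings
a=cv2.resize(t[155:235,255:400],(800,441),interpolation=cv2.INTER_CUBIC)
b=cv2.resize(s[115:200,215:300],(441,441),interpolation=cv2.INTER_CUBIC)
cv2.imwrite("pics/c9.png",cv2.resize(np.hstack([a,b]),(800,284)))
```

```text
[19 20 21 21 20 18 17 16 14 14 13 13 12 13 13 14 15 15 15 15 15 15 16 17
 18 18 19 20 20 20 20 20 21 20 19 19 18 17 18 19 19 20 21 20 19 18 17 17
 18 18 19 20 21 23 25 27 28 29 30 31 31]
[  0.5132  -0.2118 103.5     28.5      0.    ]
[ 48  48  48  47  45  54  82 107 120 137 164 187 157 126 117 111 143 181
 184 175 166 158 155 154 139 105  77  60  48  48  48  48  48]
[ 0.4809 -0.4056 83.4763 28.956  -3.5035]
[ 90  73  58  50  53  66  87 113 143 169 174 155 123 107 121 150 173 180
 172 161 157 156 155 154 142 112  76  54  48  48  48  48  48]
xyz [-7.774  1.523  0.749] turn 0.29 | at [0.5052 0.0072 0.25  ] -92.71 rp [-1.7994e+02  6.0000e-02] t 26.15 F [ 0.6  0.5 -0.2] op 0.0005
```

View pics/c9.png

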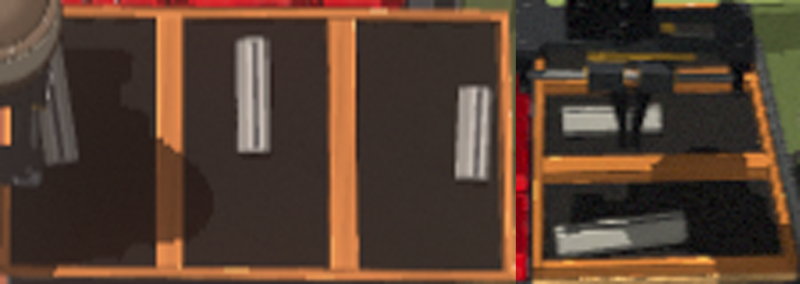

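All three bars now show the groove on top (c9). Next is the pump.

Emit:
apply_moves([
  [-1,0.2,0],
  [-2.1,0.4,0],
  [-3.2,0.6,0],
  [-4.3,0.9,0],
  [-5.4,1.1,0],
  [-6.5,1.3,0.3],
  [-7.4,1.5,0.75],
  [-7.77,1.52,0.75],
  [-7.77,1.52,0.75],
  [-7.77,1.52,0.75],
], fingers=[255,255,255,255,255,255,255,255,255,255], turn=[0,0,0,0,0,0,0,0,0,0])

```text
clock: 27.15
tool_pos: [0.4616, 0.3154, 0.2202]
tool_rot: [-180.0, -0.0, -93.1]
ft_force: [-0.1, -0.7, 0.1]
opening: 0.0004
gripper_force: 0.0
```

Run:
```python
from h import *
t=shot('top','14')
for b in bars(t):
  if b[2]<130 and b[3]<40: print(np.round(b,4));print(profile('top',t,b))
go(.459,.3207,.155,-93)
```

```text
[ 5.114000e-01 -3.300000e-02  1.235542e+02  2.943740e+01  9.141600e+00]
[ 50  50  50  49  49  59  82 101 109 119 143 173 184 168 137 116 122 151
 180 188 179 165 156 152 144 118  83  58  50  50  50  49  49]
[  0.5132  -0.2118 103.5     28.5      0.    ]
[ 49  49  49  48  46  55  83 107 121 137 164 187 158 127 118 111 144 181
 184 176 167 159 155 155 140 106  78  61  49  49  49  49  49]
[ 0.4809 -0.4057 83.5215 28.8986 -3.6522]
[ 90  73  58  50  53  66  87 112 142 169 175 155 124 107 120 149 173 180
 172 162 157 156 156 154 143 113  77  55  49  48  48  49  49]
xyz [-0.138  0.074  1.635] turn -0.19 | at [0.4617 0.315  0.2204] -93.19 rp [-1.7997e+02  2.0000e-02] t 27.2 F [-0.6  0.2 -0.9] op 0.0007
```

Emit:
apply_moves([
  [-0.14,0.07,0.8],
  [-0.14,0.07,1.5],
  [-0.14,0.07,1.7],
  [-0.14,0.07,1.85],
  [-0.14,0.07,1.95],
  [-0.14,0.07,2.05],
  [-0.14,0.07,2.1],
  [-0.14,0.07,2.1],
  [-0.14,0.07,2.1],
], fingers=[255,255,255,255,255,255,255,255,255], turn=[0,0,0,0,0,0,0,0,0])

```text
clock: 28.1
tool_pos: [0.4589, 0.3203, 0.1479]
tool_rot: [-179.8, 0.0, -93.0]
ft_force: [-22.2, -8.5, 49.8]
opening: 0.0007
gripper_force: 24.9
```

Emit:
apply_moves([
  [0,0,-0.2],
  [0,0,-0.6],
  [0,0,-1.4],
  [0,0,-2.4],
  [0,0,-2.4],
  [0,0,-2.4],
], fingers=[255,255,255,255,255,255], turn=[0,0,0,0,0,0])

```text
clock: 28.7
tool_pos: [0.4593, 0.3214, 0.2341]
tool_rot: [-179.9, 0.2, -93.2]
ft_force: [-0.4, -0.6, -0.3]
opening: 0.0004
gripper_force: 0.0
```

Run:
```python
from h import *
go(.478,.093,.25,-90)
# residual of reprojection if handle top at z .150, pump at .158, pot .058
for n,a,b,z in (("pump",(155.0,194.6),(275.3,271.7),.158),("handle",(228.5,190.2),(259.6,205.9),.150),("pot",(199.0,193.3),(261.7,256.9),.058)): print(n,onz("top",a,z),onz("side",b,z))
```

```text
xyz [ 5.675 -0.785 -0.397] turn -3.2 | at [0.4593 0.3214 0.2341] -93.2 rp [-179.86    0.2 ] t 28.7 F [-0.4 -0.6 -0.3] op 0.0004
pump [0.4610171  0.31860061 0.158     ] [0.45750497 0.32552163 0.158     ]
handle [0.4780766  0.09241094 0.15      ] [0.47762213 0.09839089 0.15      ]
pot [0.47737415 0.19735093 0.058     ] [0.47648373 0.2054123  0.058     ]
```

Emit:
apply_moves([
  [1,-0.1,-0.3],
  [2.1,-0.3,-0.4],
  [3.2,-0.4,-0.4],
  [4.3,-0.6,-0.4],
  [5.3,-0.8,-0.4],
  [5.68,-0.79,-0.4],
  [5.68,-0.79,-0.4],
  [5.68,-0.79,-0.4],
  [5.68,-0.79,-0.4],
], fingers=[60,60,60,60,60,60,60,60,60], turn=[-3,-3,-3,-3,-3,-3,-3,-3,-3])

```text
clock: 29.6
tool_pos: [0.4778, 0.0941, 0.2475]
tool_rot: [180.0, -0.0, -90.1]
ft_force: [-1.4, 0.5, 0.3]
opening: 0.0627
gripper_force: 0.0
```

Run:
```python
from h import *
go(.478,.0935,.104,-90)
```

```text
xyz [ 0.014 -0.005  3.588] turn -0.07 | at [0.4778 0.0941 0.2475] -90.07 rp [179.98  -0.  ] t 29.6 F [-1.4  0.5  0.3] op 0.0627
```

Emit:
apply_moves([
  [0,0,0.8],
  [0,0,1.6],
  [0,0,2.4],
  [0,0,3.2],
  [0,0,3.58],
  [0,0,3.58],
  [0,0,3.58],
], fingers=[60,60,60,60,60,60,60], turn=[0,0,0,0,0,0,0])

```text
clock: 30.3
tool_pos: [0.4783, 0.0942, 0.1048]
tool_rot: [-180.0, -0.0, -90.0]
ft_force: [-0.1, -0.7, 0.6]
opening: 0.0666
gripper_force: 0.0
```

Emit:
apply_moves([
  [0,0,0],
  [0,0,0],
  [0,0,0],
  [0,0,0],
  [0,0,0],
  [0,0,0],
  [0,0,0],
  [0,0,0],
], fingers=[255,255,255,255,255,255,255,255], turn=[0,0,0,0,0,0,0,0], grip_force=35)

```text
clock: 31.1
tool_pos: [0.4779, 0.0932, 0.1046]
tool_rot: [-180.0, 0.0, -90.1]
ft_force: [0.2, -0.1, 0.5]
opening: 0.0175
gripper_force: 35.0
```

Run:
```python
from h import *
go(.477,.199,.104,-90)
s=shot('side','15');cv2.imwrite("pics/c10.png",cv2.resize(s[150:300,205:345],(560,600),interpolation=cv2.INTER_CUBIC))
```

```text
xyz [-2.646  0.028  0.014] turn -0.13 | at [0.4779 0.0932 0.1046] -90.13 rp [-180.    0.] t 31.1 F [ 0.2 -0.1  0.5] op 0.0175
```

View pics/c10.png

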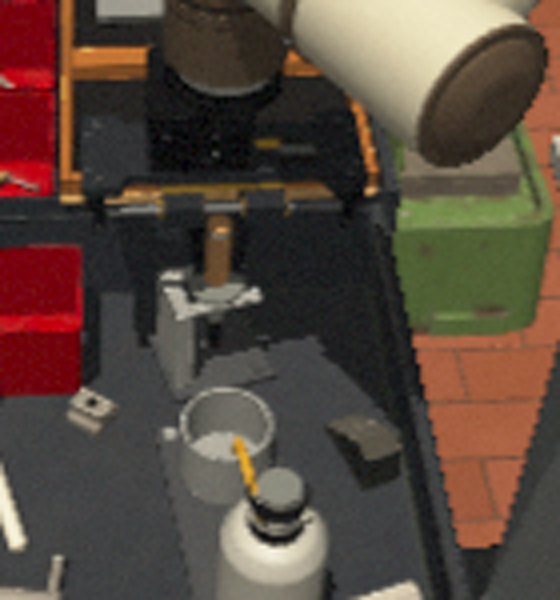

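Emit:
apply_moves([
  [0,0,-0.5],
  [0,0,-1.2],
  [0,0,-2.2],
  [-0.6,0,-2.2],
  [-1.6,0.03,-2.2],
  [-2.64,0.03,-2.2],
  [-2.64,0.03,-2.2],
  [-2.64,0.03,-2.2],
], fingers=[255,255,255,255,255,255,255,255], turn=[0,0,0,0,0,0,0,0])

```text
clock: 31.95
tool_pos: [0.4764, 0.1994, 0.192]
tool_rot: [179.9, -0.0, -90.0]
ft_force: [-0.1, -0.5, -0.6]
opening: 0.0174
gripper_force: 35.0
```

Run:
```python
from h import *
go(.477,.199,.1195,-90)
s=shot('side','16');t=shot('top','16');a=cv2.resize(s[150:300,205:345],(420,450),interpolation=cv2.INTER_CUBIC)
X=np.array([.477,.199,.1925-.0845]); print("tip side px expect",proj("side",X),"collar",proj("side",X+[0,0,.065]),"rim",proj("side",[.477,.199,.058]))
b=cv2.resize(t[150:250,140:240],(450,450),interpolation=cv2.INTER_CUBIC)
cv2.imwrite("pics/c11.png",np.hstack([a,b[:,:370]]))
```

```text
xyz [ 0.01  -0.016  1.813] turn -0.04 | at [0.4764 0.1994 0.192 ] -90.04 rp [ 1.7993e+02 -4.0000e-02] t 31.95 F [-0.1 -0.5 -0.6] op 0.0174
tip side px expect [[262.0099307  243.46625424]] collar [[262.95622141 227.14556364]] rim [[261.3387565  255.04200604]]
```

View pics/c11.png

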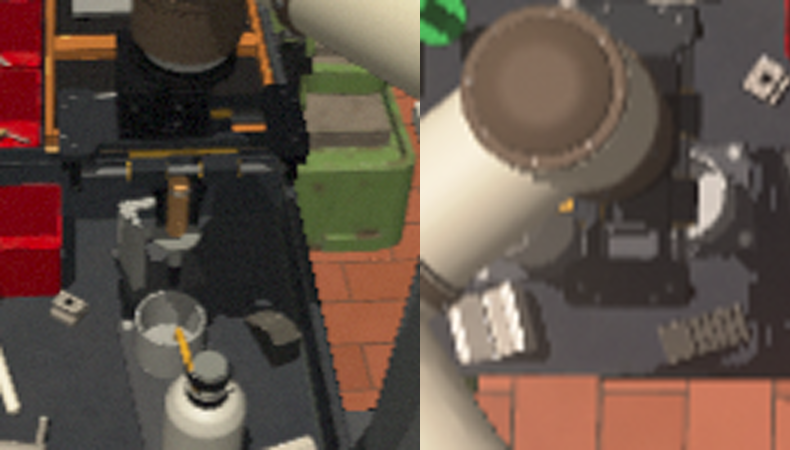

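The brush is held upright just above the pot: collar at c11 (180,238), pot rim at (170,312). Now the dip.

Emit:
apply_moves([
  [0,0,0.6],
  [0,0,1.2],
  [0,0,1.6],
  [0,0,1.82],
  [0,0,1.82],
  [0,0,1.82],
  [0,0,1.82],
  [0,0,1.82],
  [0,0,1.82],
  [0,0,1.82],
], fingers=[255,255,255,255,255,255,255,255,255,255], turn=[0,0,0,0,0,0,0,0,0,0])

```text
clock: 33.05
tool_pos: [0.477, 0.1989, 0.1201]
tool_rot: [-180.0, 0.0, -90.1]
ft_force: [-0.8, 0.2, -1.5]
opening: 0.0172
gripper_force: 35.0
```

Emit:
apply_moves([
  [0,0,-1],
  [0,0,-2],
  [0,0,-3],
  [0,0,-3.6],
  [0,0,-3.6],
], fingers=[255,255,255,255,255], turn=[0,0,0,0,0])

```text
clock: 33.55
tool_pos: [0.4787, 0.1999, 0.2683]
tool_rot: [-179.5, 0.3, -90.1]
ft_force: [0.4, -0.3, -1.3]
opening: 0.0172
gripper_force: 35.0
```

Run:
```python
from h import *
t=shot('top','17');s=shot('side','17')
for b in bars(t):
  if b[2]<130 and b[3]<40: print(np.round(b,4));print(profile('top',t,b))
for b in sbars(s): print(np.round(b,3))
go(.513,-.034,.25,-90)
```

```text
[ 5.114000e-01 -3.300000e-02  1.235171e+02  2.923710e+01  9.019300e+00]
[ 48  48  48  47  47  57  78  98 107 116 139 168 181 166 136 114 118 146
 175 184 176 162 153 149 142 117  82  57  49  48  48  48  47]
[  0.5132  -0.2118 103.5     28.5      0.    ]
[ 48  48  48  47  45  54  81 105 118 135 161 184 155 124 115 109 141 178
 180 172 164 155 152 152 137 104  76  60  48  48  48  48  48]
[ 0.4809 -0.4056 83.364  28.8672 -3.2705]
[ 87  70  55  49  52  65  87 112 141 167 170 151 120 104 120 148 170 177
 168 158 154 153 153 151 138 108  74  52  47  47  47  47  47]
xyz [ 5.819 -0.927  0.343] turn -0.14 | at [0.4765 0.1988 0.2637] -90.14 rp [1.7999e+02 4.0000e-02] t 33.65 F [-0.1  0.8 -1.2] op 0.0171
```

Emit:
apply_moves([
  [1,-0.2,0.1],
  [2,-0.3,0.3],
  [3,-0.5,0.34],
  [4,-0.6,0.34],
  [5,-0.8,0.34],
  [5.8,-0.93,0.34],
  [5.82,-0.93,0.34],
  [5.82,-0.93,0.9],
  [5.82,-0.93,1.25],
  [5.82,-0.93,1.25],
], fingers=[255,255,255,255,255,255,255,255,255,255], turn=[0,0,0,0,0,0,0,0,0,0])

```text
clock: 34.65
tool_pos: [0.5121, -0.0339, 0.2112]
tool_rot: [179.7, -0.0, -90.1]
ft_force: [0.1, 0.4, -0.8]
opening: 0.0171
gripper_force: 35.0
```

Run:
```python
from h import *
go(.513,-.034,.213,-90)
s=shot('side','18');t=shot('top','18')
a=cv2.resize(s[110:200,195:335],(700,450),interpolation=cv2.INTER_CUBIC)
print("tip px",(proj("side",[.513,-.034,.128])-[195,110])*5,"collar",(proj("side",[.513,-.034,.193])-[195,110])*5)
cv2.imwrite("pics/c12.png",a)
```

```text
xyz [ 0.002 -0.024 -0.046] turn -0.13 | at [ 0.5121 -0.0339  0.2112] -90.13 rp [ 1.797e+02 -5.000e-02] t 34.65 F [ 0.1  0.4 -0.8] op 0.0171
tip px [[249.77820014 356.48880567]] collar [[250.34074056 273.87977707]]
```

View pics/c12.png

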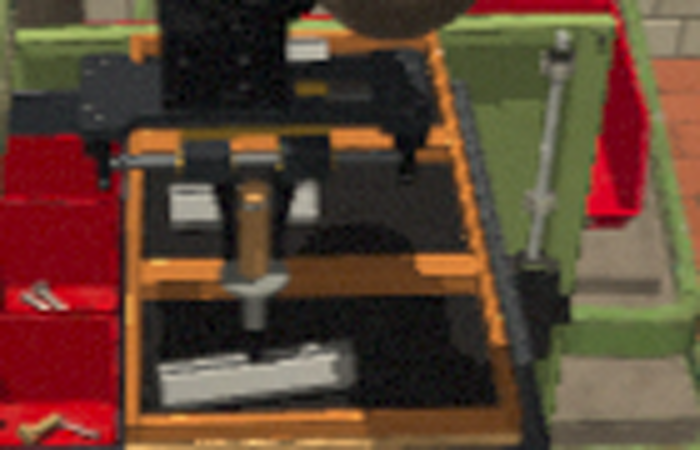

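Emit:
apply_moves([
  [0,0,0.02],
  [0,0,0.02],
  [0,0,0.02],
  [0,0,-0.8],
  [1.1,0,-0.8],
  [2.3,0,-0.8],
  [3.5,-0.05,-0.8],
  [4.5,-0.05,-0.8],
  [4.51,-0.05,-0.8],
  [4.51,-0.05,-0.8],
], fingers=[255,255,255,255,255,255,255,255,255,255], turn=[0,0,0,0,0,0,0,0,0,0])

```text
clock: 35.75
tool_pos: [0.5148, -0.2153, 0.2455]
tool_rot: [180.0, 0.0, -90.3]
ft_force: [1.0, 0.6, -1.1]
opening: 0.0174
gripper_force: 35.0
```

Run:
```python
from h import *
go(.515,-.2143,.212,-90)
s=shot('side','19')
for b in sbars(s): print(np.round(b,3))
```

```text
xyz [-0.026 -0.005  0.838] turn -0.26 | at [ 0.5148 -0.2153  0.2455] -90.26 rp [1.7998e+02 2.0000e-02] t 35.75 F [ 1.   0.6 -1.1] op 0.0174
[ 5.09000e-01 -2.40000e-02  1.23471e+02  3.98450e+01  8.88100e+00]
```

Emit:
apply_moves([
  [-0.02,0,0.5],
  [-0.02,0,0.85],
  [-0.02,0,0.85],
  [-0.02,0,0.85],
  [-0.02,0,0.85],
  [-0.02,0,0.85],
  [-0.02,0,0],
], fingers=[255,255,255,255,255,255,255], turn=[0,0,0,0,0,0,0])

```text
clock: 36.5
tool_pos: [0.5124, -0.2126, 0.2418]
tool_rot: [179.4, 0.2, -90.2]
ft_force: [-0.8, 0.0, -0.1]
opening: 0.0173
gripper_force: 35.0
```

Run:
```python
from h import *
t=shot('top','20')
for b in bars(t):
  if b[2]<130 and b[3]<40: print(np.round(b,4))
go(.4825,-.410,.245,-90)
```

```text
[ 0.4811 -0.4058 83.0673 28.4758 -4.0536]
xyz [4.884 0.855 0.158] turn -0.06 | at [ 0.5169 -0.2147  0.2513] -90.06 rp [-179.66   -0.2 ] t 36.55 F [ 2.6 -1.4  6.6] op 0.0172
```

Emit:
apply_moves([
  [1,0.2,0],
  [2,0.4,0],
  [3,0.6,0],
  [4,0.8,0],
  [4.89,0.82,0],
  [4.89,0.82,0],
  [4.89,0.82,0],
  [4.89,0.82,0],
], fingers=[255,255,255,255,255,255,255,255], turn=[0,0,0,0,0,0,0,0])

```text
clock: 37.35
tool_pos: [0.482, -0.4085, 0.246]
tool_rot: [-180.0, 0.0, -90.1]
ft_force: [0.7, 0.0, -0.4]
opening: 0.0174
gripper_force: 35.0
```

Run:
```python
from h import *
s=shot('side','21')
b0=(.513,-.2118,100,0,0);print(profile('side',s,(.513,-.2118,100,0,0),half=.03))
# brush tip check: dark/grey profile near predicted ferrule column
g=cv2.cvtColor(s,cv2.COLOR_BGR2HSV)
for dz in (.105,.09,.0,-.0,):pass
X=np.array([.4825,-.410,.246]);print(proj("side",X-[0,0,.0195]),proj("side",X-[0,0,.0845]))
m=((g[...,0]>5)&(g[...,0]<20)&(g[...,1]>90)&(g[...,2]>70)).astype(np.uint8)
u=int(proj("side",X)[0,0]);print(g[90:130,u,:].tolist())
go(.4825,-.410,.212,-90)
```

```text
[ 38  38  37  37  37  38  39  41  48  55  63  74  91 110 128 140 137 132
 127 129 139 150 162 168 167 165 163 162 162 162 162 162 162 161 161 159
 154 149 142 127 110]
[[249.0830601   94.26234472]] [[248.86258828 109.99648037]]
[[16, 136, 103], [16, 140, 104], [15, 135, 108], [16, 136, 103], [15, 44, 70], [45, 22, 70], [40, 23, 68], [25, 20, 77], [30, 22, 80], [26, 25, 81], [18, 31, 83], [15, 18, 84], [42, 16, 80], [23, 26, 80], [60, 8, 33], [165, 97, 21], [0, 68, 15], [90, 15, 17], [120, 51, 15], [173, 68, 15], [19, 44, 46], [18, 64, 131], [11, 79, 136], [177, 205, 178], [41, 103, 62], [33, 108, 80], [15, 157, 101], [15, 103, 84], [176, 30, 59], [20, 26, 88], [26, 19, 93], [34, 20, 89], [23, 25, 91], [39, 22, 82], [23, 31, 74], [90, 8, 31], [135, 30, 17], [165, 20, 26], [60, 21, 24], [60, 11, 23]]
xyz [ 0.044 -0.009  0.853] turn -0.06 | at [ 0.4822 -0.4082  0.2461] -90.06 rp [-179.97   -0.  ] t 37.4 F [ 0.1 -0.1 -0.5] op 0.0172
```

Emit:
apply_moves([
  [0.03,0,0.5],
  [0.04,0,0.86],
  [0.04,0,0.86],
  [0.04,0,0.86],
  [0.04,0,0.86],
  [0.04,0,0.86],
  [0,0,0],
  [0,0,-0.3],
], fingers=[255,255,255,255,255,255,255,255], turn=[0,0,0,0,0,0,0,0])

```text
clock: 38.2
tool_pos: [0.483, -0.4102, 0.2614]
tool_rot: [-179.7, -0.2, -90.1]
ft_force: [0.6, -0.2, 1.8]
opening: 0.0174
gripper_force: 35.0
```

Run:
```python
from h import *
s=shot('side','22');t=shot('top','22')
for b in sbars(s): print(np.round(b,3))
print(profile('side',s,(.482,-.405,60,0,-4),half=.03));print(profile('top',t,(.5132,-.2118,100,0,0)));print(profile('top',t,(.5114,-.033,120,0,9.1)))
go(.478,.0935,.25,-90)
```

```text
[ 5.10000e-01 -2.40000e-02  1.23075e+02  3.91250e+01  9.27300e+00]
[  0.512  -0.202 100.     42.5     0.   ]
[70 73 74 75 76 77 77 77 77 76 75 73 70 66 62 58 57 61 67 74 80 84 86 86
 87 88 89 89 89 89 89 88 88 88 87 87 86 84 82 81 79]
[ 80  76  71  67  63  67  88 107 119 134 158 181 154 126 117 111 139 174
 178 170 161 154 150 150 137 106  80  66  56  56  56  55  55]
[ 48  48  48  47  47  57  77  96 104 113 135 164 176 160 131 111 115 143
 171 179 171 157 148 145 138 114  79  55  48  48  47  47  47]
xyz [-12.585   0.152   0.268] turn -0.12 | at [ 0.4831 -0.4099  0.2607] -90.12 rp [-179.68   -0.18] t 38.3 F [ 0.  -0.7 -1.2] op 0.0175
```

Emit:
apply_moves([
  [-1,0,0],
  [-2,0,0],
  [-3,0,0],
  [-4,0,0],
  [-5,0,0],
  [-6,0.1,0],
  [-7,0.1,0],
  [-8,0.1,0],
  [-9,0.1,0.1],
  [-10,0.15,0.27],
], fingers=[255,255,255,255,255,255,255,255,255,255], turn=[0,0,0,0,0,0,0,0,0,0])

```text
clock: 39.3
tool_pos: [0.4763, -0.0076, 0.2463]
tool_rot: [-180.0, 0.0, -90.2]
ft_force: [0.8, 0.4, -0.1]
opening: 0.0174
gripper_force: 35.0
```

Emit:
apply_moves([
  [-1,0,0],
  [-2,0,0],
  [-2.5,0,0],
  [-2.58,0,0],
  [-2.58,0,0],
  [-2.58,0,0],
], fingers=[255,255,255,255,255,255], turn=[0,0,0,0,0,0])

```text
clock: 39.9
tool_pos: [0.4767, 0.0932, 0.2464]
tool_rot: [179.9, -0.0, -90.2]
ft_force: [-0.2, -0.0, -0.8]
opening: 0.0175
gripper_force: 35.0
```

Run:
```python
from h import *
go(.478,.0935,.1065,-90)
s=shot('side','23');g=cv2.cvtColor(s,cv2.COLOR_BGR2HSV)
X=manip.get_state()["tool_pos"];print(proj("side",X-[0,0,.0195]),proj("side",X-[0,0,.0845]))
u=int(proj("side",X)[0,0]);print(g[195:235,u-1,:].tolist())
```

```text
xyz [-0.007 -0.034  3.498] turn -0.18 | at [0.4767 0.0932 0.2464] -90.18 rp [ 1.7994e+02 -2.0000e-02] t 39.9 F [-0.2 -0.  -0.8] op 0.0175
[[260.71624028 183.91894439]] [[259.90622261 201.47163611]]
[[18, 45, 57], [5, 45, 34], [21, 98, 26], [12, 36, 35], [176, 55, 37], [0, 0, 28], [0, 0, 27], [90, 15, 33], [75, 15, 33], [102, 39, 33], [150, 23, 33], [80, 45, 34], [90, 26, 29], [135, 17, 30], [120, 30, 34], [130, 23, 33], [70, 24, 32], [75, 15, 35], [110, 23, 33], [21, 23, 78], [20, 29, 195], [27, 30, 186], [18, 24, 136], [23, 13, 76], [90, 26, 39], [108, 30, 42], [105, 12, 44], [60, 5, 55], [15, 10, 53], [30, 20, 125], [23, 29, 191], [23, 29, 192], [25, 27, 103], [20, 11, 72], [0, 9, 54], [60, 3, 92], [30, 8, 96], [12, 13, 101], [15, 6, 92], [0, 6, 90]]
```

Emit:
apply_moves([
  [0,-0.03,0.8],
  [0,-0.03,1.5],
  [0,-0.03,2.1],
  [0,-0.03,2.7],
  [0,-0.03,3.1],
  [0,-0.03,3.35],
  [0,-0.03,3.45],
  [0,-0.03,3.45],
], fingers=[255,255,255,255,255,255,255,255], turn=[0,0,0,0,0,0,0,0])

```text
clock: 40.75
tool_pos: [0.4784, 0.0936, 0.109]
tool_rot: [180.0, -0.0, -90.2]
ft_force: [0.0, 0.8, -1.3]
opening: 0.0171
gripper_force: 35.0
```

Emit:
apply_moves([
  [0,0,0.05],
  [0,0,0.08],
  [0,0,0.08],
  [0,0,0.08],
], fingers=[255,255,255,255], turn=[0,0,0,0])

```text
clock: 41.15
tool_pos: [0.4784, 0.0942, 0.1061]
tool_rot: [-180.0, 0.0, -90.1]
ft_force: [0.1, 0.1, -0.1]
opening: 0.0169
gripper_force: 35.0
```

Run:
```python
from h import *
go(.478,.0935,.1045,-90)
s=shot('side','24');a=cv2.imread('side_raw15.png')
d=cv2.absdiff(a,s)[200:235,245:275].max(2);print(d.max(1));
```

```text
xyz [0.017 0.01  0.04 ] turn -0.12 | at [0.4784 0.0942 0.1061] -90.12 rp [-1.7996e+02  2.0000e-02] t 41.15 F [ 0.1  0.1 -0.1] op 0.0169
[20 26 40 33 57 15 15 53 20 19 18 15 13 14 18 18 20 17 16 17 62 29 72 19
 40 23 55 10 13  8 29 16 17 14 13]
```

Emit:
apply_moves([
  [0,0,0.03],
  [0,0,0.04],
  [0,0,0.04],
  [0,0,0.04],
  [0,0,0.04],
  [0,0,0.04],
  [0,0,0.04],
  [0,0,0.04],
  [0,0,0.04],
], fingers=[255,255,255,60,60,60,60,60,60], turn=[0,0,0,0,0,0,0,0,0])

```text
clock: 42.1
tool_pos: [0.4782, 0.094, 0.1042]
tool_rot: [-180.0, 0.0, -90.1]
ft_force: [-0.4, 0.2, -0.1]
opening: 0.0575
gripper_force: 0.0
```

Emit:
apply_moves([
  [0,0,-0.5],
  [0,0,-1.2],
  [0,0,-2.2],
  [0,0,-3.2],
  [1,0,-4],
  [2,0,-4],
  [3,0,-4],
  [4,0,-4],
  [5,0,-4],
  [5,0,-4],
], fingers=[60,60,60,60,60,60,60,60,60,60], turn=[0,0,0,0,0,0,0,0,0,0])

```text
clock: 43.1
tool_pos: [0.4772, -0.1094, 0.264]
tool_rot: [180.0, -0.0, -90.4]
ft_force: [-0.6, 0.4, -0.5]
opening: 0.0667
gripper_force: 0.0
```

Run:
```python
from h import *
s=shot('side','25');t=shot('top','25')
for n,i in(("top",t),("side",s)):
    a=cv2.imread(f"{n}_raw0.png");g=[cv2.cvtColor(x,cv2.COLOR_BGR2HSV) for x in(a,i)]
    for x in g:
        m=((x[...,0]>7)&(x[...,0]<20)&(x[...,1]>110)&(x[...,2]>90)).astype(np.uint8)
        y0,y1,x0,x1=(178,200,218,240) if n=="top" else (195,225,250,270)
        p=np.argwhere(m[y0:y1,x0:x1]);print(n,len(p),p.mean(0)+[y0,x0] if len(p) else None)
for b in bars(t): print(np.round(b,4))
print(profile('side',s,(.482,-.405,60,0,-4),half=.03));print(profile('side',s,(.513,-.2118,100,0,0),half=.03));print(profile('top',t,(.5114,-.033,120,0,9.1)))
go(.478,.0935,.1045,-90)
```

```text
top 23 [190.2173913 228.2173913]
top 0 None
side 188 [204.06914894 259.15425532]
side 190 [204.21578947 259.18947368]
[4.432e-01 1.050e-02 2.065e+02 1.900e+01 0.000e+00]
[ 5.336000e-01 -9.050000e-02  1.901480e+02  1.543992e+02 -8.293740e+01]
[ 0.4809 -0.4057 83.5787 28.8535 -3.9005]
[143 148 148 148 148 148 147 144 141 138 135 131 126 121 116 111 110 119
 128 137 147 152 151 150 148 147 147 146 146 146 146 145 144 143 142 140
 134 125 117 109 100]
[ 41  40  40  39  40  40  41  43  47  53  59  68  81  94 108 114 108  98
  88  84  91 100 109 113 113 112 112 112 112 112 112 113 113 113 113 113
 112 111 109 101  92]
[176 176 176 176 176 178 181 184 185 187 191 196 198 195 190 186 187 192
 198 199 198 195 193 193 191 187 180 176 174 174 174 172 164]
xyz [-5.005  0.01   3.986] turn -0.26 | at [ 0.4775 -0.1067  0.264 ] -90.26 rp [1.7998e+02 1.0000e-02] t 43.2 F [-0.4 -0.4 -0.9] op 0.0665
```

Emit:
apply_moves([
  [1,0,-0.5],
  [2,0,-0.5],
  [3,0,-0.5],
  [4,0,-0.5],
  [4,0,-0.5],
  [4,0,-0.5],
  [4,0,-0.5],
], fingers=[60,60,60,60,60,60,60], turn=[0,0,0,0,0,0,0])

```text
clock: 43.9
tool_pos: [0.4777, -0.2646, 0.2841]
tool_rot: [180.0, 0.0, -90.0]
ft_force: [-0.9, -0.3, -0.1]
opening: 0.0666
gripper_force: 0.0
```

Run:
```python
from h import *
s=shot('side','26');t=shot('top','26')
for b in sbars(s): print(np.round(b,4));print(profile('side',s,b,half=.03))
x=cv2.cvtColor(t,cv2.COLOR_BGR2HSV);m=((x[...,0]>7)&(x[...,0]<20)&(x[...,1]>110)&(x[...,2]>90))
p=np.argwhere(m[178:200,218:240]);print(len(p),p.mean(0)+[178,218] if len(p) else None)
print({n:float(cv2.absdiff(cv2.imread('side_raw0.png')[260:335,250:330],s[260:335,250:330]).mean()) for n in 's'})
print(profile('top',t,(.5114,-.033,120,0,9.1)), manip.get_state()["clock"])
```

```text
[ 5.095000e-01 -2.380000e-02  1.234439e+02  3.968910e+01  8.833400e+00]
[ 38  38  39  42  48  58  72  93 116 136 143 137 127 123 131 146 161 170
 170 167 164 162 161 161 161 161 161 161 160 158 154 144 127 107  88  73
  60  47  38  34  39]
22 [190.27272727 228.18181818]
{'s': 4.481888888888889}
[ 64  63  62  61  61  69  87 103 111 119 141 169 180 165 137 117 121 148
 175 183 175 162 153 149 142 119  87  65  58  58  57  57  56] 44.0
```

The brush hangs exactly where it started, all three bars are groove up, and the arm is clear.

```bash
python3 -c "
from cell import manip
print(manip.job_done())"
```

```text
the job is handed in; nothing more can be done
None
```

I handed the job in at about 44 s with every step carried out: the bars lie groove up, the pump was pressed and released, the brush was dipped and brought to the long, mid and short bars in turn, and it hangs in its fork again; the hand-in returned no verdict, so I can't confirm the result.

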